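# Move primed panels from the drying rack to the carrying rack and lock them in

## Task

The primed panels are dry. Lift the wooden retaining bar out of the drying rack's brackets and lay it flat on the cork mat, handle up; then move every panel, upright, into a slot of the empty carrying rack, fully down; finally lay the bar across the carrying rack, fully down in both of its open brackets, to lock the panels in. Do not knock over or push aside the tins, tube, bottle or sanding block, and do not let a panel fall over.

Things in the scene. Friction and masses are not known exactly. Their poses are not given: they have to be found in the camera images.
- drying_rack: Fixed plywood rack, 112 (x) x 270 (y) mm, 141 high, where the panels start; place, side and yaw vary. Origin: centre of underside. Slots run along its x, at y = -78, -26, 26, 78 mm, floors at z = 10, mouths at z = 59. At y = +-125 stand two U brackets, 14 mm thick (y), open upwards: floor of the U at z = 116, 35 mm wide in x, prongs flaring above z = 128, top at z = 141.
- carrier: Fixed grey carrying rack, empty at the start, exactly the same shape and size as the drying rack (four slots, two open brackets of dark steel), on the other side of the table; place and yaw vary. Origin: centre of underside; slots stacked along its y.
- slot0 (a point): Centre of the floor of the carrying rack's slot at the rack's y = -78 mm, 10 mm above the table; axes as the rack's. Slot 13 mm wide (y), 100 mm long (x); walls straight to 40 mm above the floor, then flaring to 23 mm wide at 49 mm. Any panel may go in any slot.
- slot1 (a point): Centre of the floor of the carrying rack's slot at the rack's y = -26 mm, 10 mm above the table; axes as the rack's. Slot 13 mm wide (y), 100 mm long (x); walls straight to 40 mm above the floor, then flaring to 23 mm wide at 49 mm. Any panel may go in any slot.
- slot2 (a point): Centre of the floor of the carrying rack's slot at the rack's y = 26 mm, 10 mm above the table; axes as the rack's. Slot 13 mm wide (y), 100 mm long (x); walls straight to 40 mm above the floor, then flaring to 23 mm wide at 49 mm. Any panel may go in any slot.
- slot3 (a point): Centre of the floor of the carrying rack's slot at the rack's y = 78 mm, 10 mm above the table; axes as the rack's. Slot 13 mm wide (y), 100 mm long (x); walls straight to 40 mm above the floor, then flaring to 23 mm wide at 49 mm. Any panel may go in any slot.
- bar: Wooden bar, 0.2-0.3 kg: batten 300 (y) x 30 (x) x 14 mm (z), dark block handle on top at its middle, 64 (y) x 20 (x) mm, from z = 14 to 44 mm. Origin: centre of the batten's underside. Starts loose in the drying rack's brackets along that rack's y, underside at z = 116, 6 mm above the panel tops; lifts straight up.
- panel0: White primed panel, stiff board 90 wide (x), 10 thick (y), 100 mm high (z), about 90 g; may be absent (2 to 4 are there). Origin: centre of its underside. Starts upright in a drying rack slot, origin 10 mm above the table. Slots are 52 mm apart, so 42 mm is free between panels: open the fingers only a little beside them.
- panel1: White primed panel, stiff board 90 wide (x), 10 thick (y), 100 mm high (z), about 90 g; may be absent (2 to 4 are there). Origin: centre of its underside. Starts upright in a drying rack slot, origin 10 mm above the table. Slots are 52 mm apart, so 42 mm is free between panels: open the fingers only a little beside them.
- panel2: White primed panel, stiff board 90 wide (x), 10 thick (y), 100 mm high (z), about 90 g; may be absent (2 to 4 are there). Origin: centre of its underside. Starts upright in a drying rack slot, origin 10 mm above the table. Slots are 52 mm apart, so 42 mm is free between panels: open the fingers only a little beside them.
- panel3: White primed panel, stiff board 90 wide (x), 10 thick (y), 100 mm high (z), about 90 g; may be absent (2 to 4 are there). Origin: centre of its underside. Starts upright in a drying rack slot, origin 10 mm above the table. Slots are 52 mm apart, so 42 mm is free between panels: open the fingers only a little beside them.
- mat: Cork mat, fixed flat on the table between the racks, 360 mm (x) x 110 mm (y) x 3 mm thick; place and yaw vary. Origin: centre of its underside. The bar fits on it lengthwise, along the mat's x.
- tin_a: Bystander: open steel tin, 72 mm across, 80 mm high. Origin: centre of underside.
- tin_b: Bystander: closed tin, 72 mm across, 75 mm high. Origin: centre of underside.
- tube_a: Bystander: lying black paint tube, about 107 x 30 x 18 mm. Origin: underside.
- bottle: Bystander: grey bottle, 64 mm across, 160 mm high. Origin: centre of underside.
- sanding_block: Bystander: wooden block 70 x 45 x 30 mm. Origin: centre of underside.
Things that resemble listed ones, but are neither listed nor needed, are in the scene too. What is shaped like the panel2 but blue, orange or purple is not meant.

How it is judged (in metres and radians):
On the way, in this order (a step that is already met when the one before it is completed fails the run):
1. the bar lies flat on the cork mat, handle up, let go (x of bar in the frame of mat between -0.11 and 0.11 m and y of bar in the frame of mat between -0.06 and 0.06 m and height (world z) of bar below 0.01 m and angle between bar's own z axis and vertical below 0.15 rad and contact force between bar and the fingers below 0.05 N and linear speed of bar below 0.02 m/s), for 0.3 s.
2. every panel stands fully down in a slot of the carrying rack, let go ((distance between panel0 and slot0 below 0.012 m or distance between panel0 and slot1 below 0.012 m or distance between panel0 and slot2 below 0.012 m or distance between panel0 and slot3 below 0.012 m) and angle between each of panel0, panel1, panel2, panel3's own z axis and vertical below 0.12 rad and (distance between panel1 and slot0 below 0.012 m or distance between panel1 and slot1 below 0.012 m or distance between panel1 and slot2 below 0.012 m or distance between panel1 and slot3 below 0.012 m) and (distance between panel2 and slot0 below 0.012 m or distance between panel2 and slot1 below 0.012 m or distance between panel2 and slot2 below 0.012 m or distance between panel2 and slot3 below 0.012 m) and (distance between panel3 and slot0 below 0.012 m or distance between panel3 and slot1 below 0.012 m or distance between panel3 and slot2 below 0.012 m or distance between panel3 and slot3 below 0.012 m) and linear speed of each of panel0, panel1, panel2, panel3 below 0.02 m/s and contact force between each of panel0, panel1, panel2, panel3 and the fingers below 0.05 N), for 0.3 s.
3. the bar lies fully down in both brackets of the carrying rack, let go (x of bar in the frame of carrier between -0.007 and 0.007 m and y of bar in the frame of carrier between -0.016 and 0.016 m and z of bar in the frame of carrier between 0.112 and 0.12 m and angle between the y axis of bar and the y axis of carrier, either way round below 0.06 rad and angle between bar's own z axis and vertical below 0.1 rad and contact force between bar and the fingers below 0.05 N and linear speed of bar below 0.02 m/s), for 0.3 s.
At the end, for the whole second after the job is handed in: Each panel stands in a carrying-rack slot (within 12 mm of its floor point, tilt under 0.12 rad); the bar rests, released, in that rack's brackets: within 7 mm across, 16 mm along, 4 mm in height, parallel within 0.06 rad, handle up (all of step 3 and (distance between panel0 and slot0 below 0.012 m or distance between panel0 and slot1 below 0.012 m or distance between panel0 and slot2 below 0.012 m or distance between panel0 and slot3 below 0.012 m) and angle between each of panel0, panel1, panel2, panel3's own z axis and vertical below 0.12 rad and (distance between panel1 and slot0 below 0.012 m or distance between panel1 and slot1 below 0.012 m or distance between panel1 and slot2 below 0.012 m or distance between panel1 and slot3 below 0.012 m) and (distance between panel2 and slot0 below 0.012 m or distance between panel2 and slot1 below 0.012 m or distance between panel2 and slot2 below 0.012 m or distance between panel2 and slot3 below 0.012 m) and (distance between panel3 and slot0 below 0.012 m or distance between panel3 and slot1 below 0.012 m or distance between panel3 and slot2 below 0.012 m or distance between panel3 and slot3 below 0.012 m) and linear speed of each of panel0, panel1, panel2, panel3 below 0.02 m/s); the robot touches nothing.
It fails at once if a tin, the tube, the bottle or the sanding block pushed more than 30 mm or tipped over (distance of any of tin_a, tin_b, tube_a, bottle, sanding_block from where it was at the start of the episode above 0.03 m or angle between any of tin_a, tin_b, tube_a, bottle, sanding_block's own z axis and vertical above 0.6 rad).
It fails at once if a panel falls over (angle between any of panel0, panel1, panel2, panel3's own z axis and vertical above 0.9 rad).
Of panel0, panel1, panel2, panel3 only 2 to 4 are there at a start; the rules pass over those that are not, and their reading is None.
At some moment in a run one of bar may be knocked a few centimetres aside while the robot is not near it.
It also fails if it takes over 210 s, if anything falls off the work surface, if the arm or the gripper's body presses on something with over 40 N, if the wrist force passes 120 N, or if a joint passes its speed limit or range.

## Robot

A 6-joint arm with a two-finger parallel gripper is mounted at the origin on the work surface. World frame = base frame: x ahead of the robot, y to its left, z up, the work surface at z = 0. Lengths are in mm, angles in rad, forces in N, time in s.
With the tool pointing down it reaches from about 425 to 950 mm from the base axis. Payload 14.7 kg.
Tool frame: the origin (TCP) lies at the very end of the fingers, on their centre line; the grasp point (between the pads) lies 19 mm behind it; z points along the fingers, y is the line along which they close (so a half turn about z gives the same grasp; the last joint's range is limited). The gripper opens to 85 mm and grips with 20 to 120 N. Pads are 22 mm wide; open, the fingers measure 114 mm over their backs; the gripper's body (76 mm by 85 mm) begins 54 mm behind the grasp point. The pads swing forward as they close: fully open they stand 13 mm farther back than shut.
Start: joints at [1.298, 0.48, 1.596, -0, 1.065, -0.047], TCP at [145.502, 633.499, 231.297] pointing down, gripper open.
Joint ranges: [-2.75, 2.75], [-0.82, 2.05], [0.23, 2.67], [-1.56, 4.7], [0.09, 2.69], [-2.92, 2.92]. Speed limits (rad/s): [1.89, 1.89, 2.39, 3.01, 3.01, 3.01].

## Interface

Orientations are given as a 3x3 rotation matrix whose columns are the frame's x, y, z axes.
In Python, from cell import status, optics, job gives the robot as it stands.
- The arm moves only by the tool apply_moves, never from a script. Its argument "motion" is a list of rows, each a list of 5 numbers: the finger opening in mm, from 0 to 85.4, then the shift along the world's x, y, z in units of 40 mm (1.0 is 40 mm), then the turn about the world's z in units of 5 degrees (1.0 is 5 degrees). In form: [[gripper, x, y, z, turn], ...]. A call has 1 to 12 rows; each row is the pose to reach, as a shift and turn from the pose commanded when the call began; what a row does not reach only later rows make up. A row lasts 1/12 s, in which the tool goes at most 41.7 mm and 7.16 degrees, less where a joint would pass 70% of its speed; a pose out of reach is approached as far as the arm can. A call with a gripper value outside its range is refused whole. The fingers move at their own pace and stop on an object; the grip force is fixed at half the most. Time passes only in rows, so rows that repeat a pose let the fingers close. It gives the time, the measured TCP pose, the force, the opening and the grip force at its end, in the units of the state.
- status.sense(): the state, without advancing time (a new reading comes with each control period).
- optics.grab_frame(name): name is "side" or "top" or "wrist"; returns the picture (480x640x3 uint8, blue, green, red); there is no depth.
- optics.camera_model(name): a dict with "intrinsics" (3x3 intrinsics, pixels), "position" and "orientation" of the camera in the world; the wrist camera has in their place "T_tool_cam" (4x4, takes a point from camera to tool coordinates, whose origin is the TCP and whose axes are the flange's). Camera axes: x right, y down, z forward; pixel columns grow to the right and rows downward; lengths in mm; the calibration is good to about 2 mm. A picture is of the moment at which its call begins: read the wrist's pose just before it. camera_model takes no time and is no camera call.
- job.sign_off(): hands the job in; it is judged then, once.
Trained networks look in the newest picture that a camera, given by its name, has taken for a name from the list of things; names that differ only in an ending like _2 or _b are one class to them, and where a whole thing is asked for, a point or a joint stands for the part that bears it (a point fixed in the world has none). Each returns a list of dicts, best first, with "p" (0 to 1); they miss things now and then, are a little off and sometimes report something else, mostly with a low value. They report only what shows in the picture. A call takes as long as a camera call. They do not tell look-alikes from the thing itself.
- optics.recognise(thing, camera): "extent" ([centre column, centre row, width, height] in pixels, round what is visible of it).
The state is a dict: "clock": time; "joint_pos": joint angles; "joint_velocities": joint speeds; "tau": joint torques, N m; "ee_pos": TCP position; "eef_rot": TCP orientation; "force": force on the tool from outside, world axes, zero at the start; "ft_torque": the same for the moment, N m; "width": finger opening in mm; "grasp_force": force on a finger pad.
Only numpy, scipy, OpenCV 4.12 (cv2) and the standard library are available. Lean on these libraries where they do the work, as an engineer would, in place of code of your own. Each camera call takes 0.05 s, during which the arm holds its last target. There are 200 camera calls.

## Working session

There is one attempt and no reset: what is moved stays moved. The work goes in short steps, Python scripts to look and compute and a tool call to move; the robot and the scene stay as the last step left them, time stands still between calls to the robot, and variables do not carry over. Pictures are saved under pics/ and viewed, at most 14 in all, crops included, and the job is handed in when it is done.

Besides the shell and the picture viewer there is one more tool, called after "Call:" by a JSON object that holds its "name" and its "arguments". apply_moves: Moves the arm, as the interface text tells. Its arguments: {"type":"object","properties":{"motion":{"type":"array"}},"required":["motion"]}

```bash
mkdir -p pics; ls; python3 - <<'E'
from cell import status, optics, job
import cv2
print(status.sense())
for c in ["top","side"]:
    cv2.imwrite(f"pics/{c}0.png",optics.grab_frame(c)); print(c,optics.camera_model(c))
    for t in ["drying_rack","carrier","bar","panel0","mat","tin_a","bottle","sanding_block","tube_a"]:
        print(t,[([round(float(v)) for v in d["extent"]],round(d["p"],2)) for d in optics.recognise(t,c)])
print(optics.camera_model("wrist"))
E
```

```text
pics
{'clock': 0.0, 'joint_pos': array([ 1.29842101e+00,  4.80855856e-01,  1.59687210e+00, -6.02036958e-06,
        1.06509833e+00, -4.66226948e-02]), 'joint_velocities': array([ 0.00030678, -0.00100306, -0.00027599, -0.00185321,  0.00069761,
        0.001749  ]), 'tau': array([-1.80920400e-03, -9.50663638e+01, -4.30191994e+01, -2.28628701e-04,
        1.26062628e-02, -3.77351057e-05]), 'ee_pos': array([145.38021547, 633.10829377, 230.65746592]), 'eef_rot': array([[-9.74626561e-01,  2.23836906e-01, -3.26800336e-04],
       [ 2.23837138e-01,  9.74625836e-01, -1.18957556e-03],
       [ 5.22371384e-05, -1.23254199e-03, -9.99999239e-01]]), 'force': array([-0.46065787,  0.29851337,  0.72409595]), 'ft_torque': array([ 0.01607545, -0.05572651,  0.00821403]), 'grasp_force': 0.0, 'width': 85.12539780834743}
top {'intrinsics': array([[569.11935597,   0.        , 320.30197621],
       [  0.        , 569.11935597, 233.59527393],
       [  0.        ,   0.        ,   1.        ]]), 'position': array([ 417.46337792,   58.05783607, 1580.99130751]), 'orientation': array([[-0.01707018, -0.99627965,  
[... 1483 characters left out ...]
), ([343, 172, 46, 96], 0.21)]
bottle [([199, 267, 29, 56], 0.82), ([343, 174, 40, 101], 0.69)]
sanding_block [([274, 210, 30, 20], 0.94)]
tube_a [([232, 302, 28, 17], 0.66)]
{'intrinsics': array([[389.84199461,   0.        , 319.29433275],
       [  0.        , 389.84199461, 238.55259827],
       [  0.        ,   0.        ,   1.        ]]), 'T_tool_cam': array([[ 2.20155830e-04, -9.62213276e-01, -2.72296829e-01,
         6.89850862e+01],
       [ 9.99999972e-01,  2.36017156e-04, -2.54979725e-05,
         1.07074743e-01],
       [ 8.88012109e-05, -2.72296815e-01,  9.62213301e-01,
        -1.42608432e+02],
       [ 0.00000000e+00,  0.00000000e+00,  0.00000000e+00,
         1.00000000e+00]])}
```

View pics/top0.png

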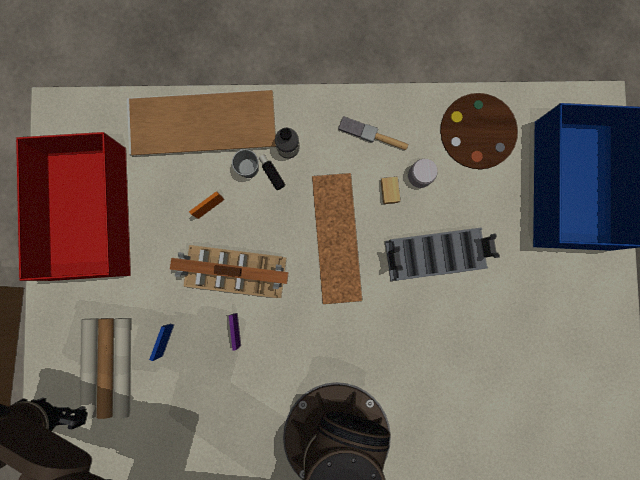

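View pics/side0.png

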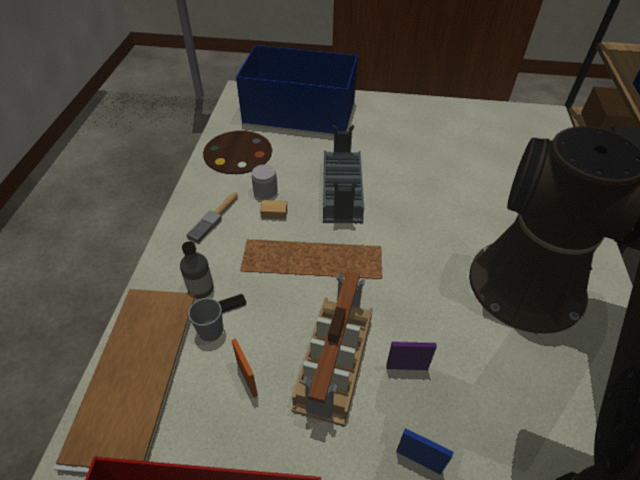

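Top view: the drying rack with bar is at (229,271), the cork mat at (337,239) and the empty grey carrier at (440,253). Look-alikes for the panels are blue (162,341), purple (234,331) and orange (206,205), none of them wanted. The palette, brush and wooden board at (202,123) aren't needed either. The panels I want are the white ones in the plywood rack. Next I'll check both racks in a close crop.

```bash
python3 - <<'E'
import cv2, numpy as np
im=cv2.imread("pics/top0.png")
a=cv2.resize(im[230:310,160:300],None,fx=5.7,fy=5.7,interpolation=cv2.INTER_CUBIC)[:,:798]
b=cv2.resize(im[218:290,370:510],None,fx=5.7,fy=5.7,interpolation=cv2.INTER_CUBIC)[:,:798]
c=np.vstack([a,b]); c=cv2.resize(c,None,fx=.69,fy=.69); print(c.shape)
cv2.imwrite("pics/crop1.png",c)
E
```

```text
(598, 551, 3)
```

View pics/crop1.png

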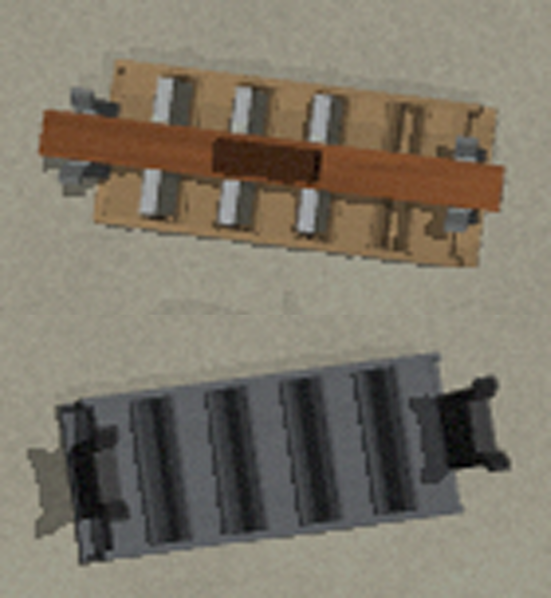

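The drying rack holds 3 white panels, in its three +y slots, and its rightmost slot is empty. The carrier's four slots are empty. Next I'll compute coarse poses.

```bash
cat > h.py <<'E'
from cell import status, optics, job
import numpy as np, cv2
def cam(name):
    m=optics.camera_model(name); K=m["intrinsics"]
    if name!="wrist": return K,m["orientation"],m["position"]
    s=status.sense(); T=m["T_tool_cam"]; R=s["eef_rot"]
    return K,R@T[:3,:3],R@T[:3,3]+s["ee_pos"]
def p2w(C,uv,z):
    K,R,p=C; d=(R@np.linalg.inv(K)@np.c_[np.atleast_2d(uv),np.ones(len(np.atleast_2d(uv)))].T).T
    return p+d*((z-p[2])/d[:,2])[:,None]
def w2p(C,X):
    K,R,p=C; q=(K@R.T@(np.atleast_2d(X)-p).T).T; return q[:,:2]/q[:,2:]
def yaw(R=None):
    "gripper closing axis (tool y) angle in world, deg"
    R=status.sense()["eef_rot"] if R is None else R
    return np.degrees(np.arctan2(R[1,1],R[0,1]))
E
python3 - <<'E'
from h import *
C=cam("top")
f=lambda P,o: np.array(P)/3.933+o
ax=lambda d: np.degrees(np.arctan2(d[1],d[0]))
b=p2w(C,f([(45,112),(40,155),(503,167),(501,210)],[160,230]),130); print("bar",b.mean(0),ax(b[0]+b[1]-b[2]-b[3]))
h=p2w(C,f([(213,138),(214,172),(322,147),(319,182)],[160,230]),160); print("handle",h.mean(0),ax(h[0]+h[1]-h[2]-h[3]))
o=np.array([370,218-(313)/3.933])
s=p2w(C,f([(160,470),(235,460),(311,450),(385,440)],o),55); print("slots",s,ax(s[0]-s[3]), s.mean(0))
m=p2w(C,[(313,176),(352,174),(361,300),(324,303)],3);print("mat",m,m.mean(0))
for n,p,z in [("tinA",(245,150),80),("bottle",(287,137),160),("block",(391,189),30),("tinb",(423,172),75),("orange",(206,205),50),("purple",(234,331),50),("blue",(161,341),50)]: print(n,p2w(C,[p],z)[0].round())
print(yaw())
E
```

```text
bar [449.02740822 269.63182548 130.        ] 82.22114909549545
handle [449.22117868 268.60890382 160.        ] 83.9689960551861
slots [[ 477.38305332 -206.05656477   55.        ]
 [ 483.36942362 -257.65493808   55.        ]
 [ 489.35440848 -310.02476179   55.        ]
 [ 495.37179997 -361.10712424   55.        ]] 96.61778864835439 [ 486.36967135 -283.71084722   55.        ]
mat [[713.78487826  52.63562539   3.        ]
 [717.87467385 -57.02577576   3.        ]
 [365.67025443 -74.19823592   3.        ]
 [359.2441528   28.0015828    3.        ]] [539.14348984 -12.64670087   3.        ]
tinA [772. 234.  80.]
bottle [786. 118. 160.]
block [ 669. -162.   30.]
tinb [ 707. -243.   75.]
orange [630. 343.  50.]
purple [291. 269.  50.]
blue [269. 462.  50.]
77.06339993731521
```

Call:
{"name": "apply_moves", "arguments": {"motion": [[85,7.6,-9.1,1.75,-16.7],[85,7.6,-9.1,1.75,-16.7],[85,7.6,-9.1,1.75,-16.7],[85,7.6,-9.1,1.75,-16.7],[85,7.6,-9.1,1.75,-16.7],[85,7.6,-9.1,1.75,-16.7],[85,7.6,-9.1,1.75,-16.7],[85,7.6,-9.1,1.75,-16.7],[85,7.6,-9.1,1.75,-16.7],[85,7.6,-9.1,1.75,-16.7],[85,7.6,-9.1,1.75,-16.7],[85,7.6,-9.1,1.75,-16.7]]}}

```text
clock: 2.0
ee_pos: [452.0, 266.5, 302.2]
eef_rot: [[0.121, 0.993, 0.002], [0.993, -0.121, -0.0], [0.0, 0.002, -1.0]]
force: [-0.3, 0.6, -0.1]
width: 85.2
grasp_force: 0.0
```

Call:
{"name": "apply_moves", "arguments": {"motion": [[85,0,0,0,0],[85,0,0,0,0],[85,0,0,0,0]]}}

```text
clock: 2.25
ee_pos: [449.1, 269.7, 301.2]
eef_rot: [[0.111, 0.994, -0.0], [0.994, -0.111, 0.0], [0.0, -0.0, -1.0]]
force: [0.3, -0.3, 0.3]
width: 85.4
grasp_force: 0.0
```

```bash
python3 - <<'E'
from h import *
print(status.sense()["ee_pos"],yaw()); C=cam("wrist"); im=optics.grab_frame("wrist"); cv2.imwrite("pics/w1.png",im)
print(C, [ (d["extent"],d["p"]) for d in optics.recognise("bar","wrist")])
E
```

```text
[449.12752163 269.70866385 301.18358409] -6.375728668648183
(array([[389.84199461,   0.        , 319.29433275],
       [  0.        , 389.84199461, 238.55259827],
       [  0.        ,   0.        ,   1.        ]]), array([[ 0.99383889, -0.1069785 , -0.02898046],
       [-0.11082894, -0.95661722, -0.26944471],
       [ 0.00110158,  0.2709965 , -0.9625797 ]]), array([456.47258103, 338.07216412, 443.79869263])) [([322.6, 192.1, 49.1, 367.5], 0.71)]
```

View pics/w1.png

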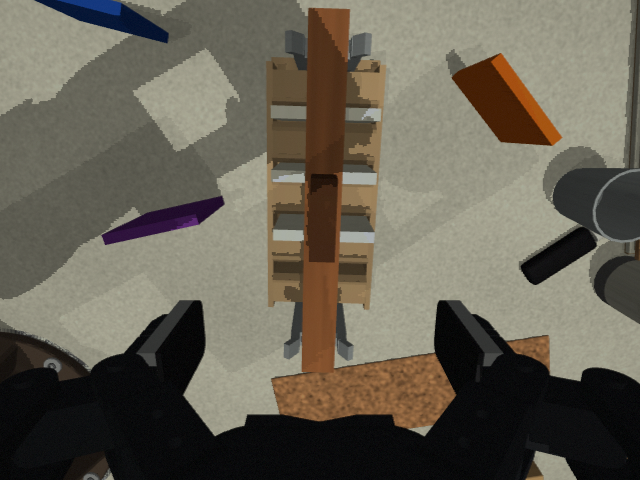

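Wrist view: the bar runs from (329,9) to (318,372), with its handle's top face at about (309–336, 175–262). White panel top edges are at rows 114, 177 and 236, and the mat's corner is at the bottom.

```bash
python3 - <<'E'
from h import *
C=cam("wrist"); ax=lambda d: np.degrees(np.arctan2(d[1],d[0]))
b=p2w(C,[(308,8),(350,10),(302,371),(334,373)],130); print(b.mean(0),ax(b[0]+b[1]-b[2]-b[3]),np.linalg.norm(b[0]-b[2]),np.linalg.norm(b[0]-b[1]))
h=p2w(C,[(309,175),(337,175),(309,262),(335,262)],160); print(h.mean(0),ax(h[0]+h[1]-h[2]-h[3]),np.linalg.norm(h[0]-h[2]))
p=p2w(C,[(272,109),(380,111),(272,170),(376,174),(272,231),(375,233)],110); print(p)  # panel top far/near edges
print(w2p(C,status.sense()["ee_pos"]))
E
```

```text
[451.84516023 271.67454631 130.        ] 82.14155595352284 298.945288372963 30.151876724368353
[451.48036763 273.30714414 160.        ] 83.18699056804638 66.46092787644436
[[419.81282323 358.15534939 110.        ]
 [507.00144323 346.98058351 110.        ]
 [412.82211624 309.53394859 110.        ]
 [500.17406127 296.49980427 110.        ]
 [405.21844549 256.6492942  110.        ]
 [495.63688792 244.80528765 110.        ]]
[[319.59345874 307.40217897]]
```

Call:
{"name": "apply_moves", "arguments": {"motion": [[50,0.06,0.06,-1,-0.25],[50,0.06,0.06,-2,-0.25],[50,0.06,0.06,-3,-0.25],[50,0.06,0.06,-3.7,-0.25],[50,0.06,0.06,-4.0,-0.25],[50,0.06,0.06,-4.16,-0.25],[50,0.06,0.06,-4.16,-0.25],[0,0.06,0.06,-4.16,-0.25],[0,0.06,0.06,-4.16,-0.25],[0,0.06,0.06,-4.16,-0.25],[0,0.06,0.06,-4.16,-0.25],[0,0.06,0.06,-4.16,-0.25]]}}

```text
clock: 3.35
ee_pos: [452.6, 272.5, 136.2]
eef_rot: [[0.134, 0.991, 0.002], [0.991, -0.134, 0.001], [0.002, 0.002, -1.0]]
force: [-2.2, 3.4, 7.5]
width: 19.1
grasp_force: 59.2
```

Call:
{"name": "apply_moves", "arguments": {"motion": [[0,0,0,0,0],[0,0,0,0,0],[0,0,0,0,0],[0,0,0,0,0],[0,0,0,0,0],[0,0,0,0,0]]}}

```text
clock: 3.85
ee_pos: [452.6, 272.5, 136.2]
eef_rot: [[0.134, 0.991, 0.002], [0.991, -0.134, 0.001], [0.002, 0.002, -1.0]]
force: [-1.2, 3.1, 7.9]
width: 19.3
grasp_force: 59.2
```

Call:
{"name": "apply_moves", "arguments": {"motion": [[0,0,0,0.5,0],[0,0,0,1.3,0],[0,0,0,2.2,0],[0,0,0,3.1,0],[0,0,0,4,0],[0,0,0,4,0]]}}

```text
clock: 4.35
ee_pos: [454.6, 273.3, 302.3]
eef_rot: [[0.134, 0.991, 0.009], [0.991, -0.134, 0.005], [0.006, 0.009, -1.0]]
force: [1.8, 1.3, -1.0]
width: 18.7
grasp_force: 59.5
```

Call:
{"name": "apply_moves", "arguments": {"motion": [[0,0.18,-0.6,0,-1.3],[0,0.36,-1.2,0,-2.6],[0,0.54,-1.8,0,-3.9],[0,0.72,-2.4,0,-5.2],[0,0.9,-3,0,-6.6],[0,1.08,-3.6,0,-7.9],[0,1.26,-4.2,0,-9.2],[0,1.44,-4.8,0,-10.5],[0,1.62,-5.4,0,-11.8],[0,1.8,-6,0,-13.1],[0,1.98,-6.6,0,-14.4],[0,2.16,-7.14,0,-15.8]]}}

```text
clock: 5.35
ee_pos: [538.4, -15.2, 295.1]
eef_rot: [[0.999, 0.052, 0.001], [0.052, -0.999, -0.0], [0.001, 0.0, -1.0]]
force: [0.3, 0.6, -2.3]
width: 18.9
grasp_force: 59.2
```

Call:
{"name": "apply_moves", "arguments": {"motion": [[0,0,0,0,0],[0,0,0,0,0],[0,0,0,0,0]]}}

```text
clock: 5.6
ee_pos: [538.0, -13.5, 294.9]
eef_rot: [[0.998, 0.059, -0.0], [0.059, -0.998, 0.0], [-0.0, -0.0, -1.0]]
force: [-0.8, 0.5, -1.5]
width: 19.0
grasp_force: 59.4
```

```bash
python3 - <<'E'
from h import *
s=status.sense(); print(s["ee_pos"],yaw(),s["width"],s["force"]); C=cam("wrist")
im=optics.grab_frame("wrist"); cv2.imwrite("pics/w2.png",im)
E
```

```text
[537.97441736 -13.5114458  294.90666792] -86.62125662634264 18.997434624089085 [-0.77748014  0.52420694 -1.48780423]
```

View pics/w2.png

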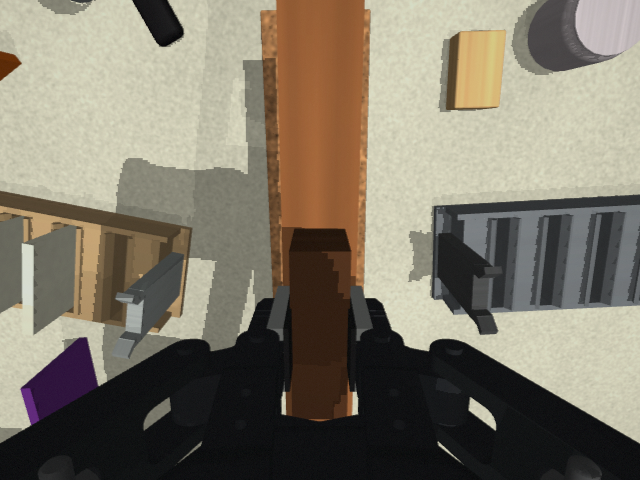

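The wrist view shows the bar gripped level above the cork mat, parallel to it. I'll lower it.

Call:
{"name": "apply_moves", "arguments": {"motion": [[0,0,0,-1,0],[0,0,0,-2,0],[0,0,0,-3,0],[0,0,0,-4,0],[0,0,0,-5,0],[0,0,0,-5.8,0],[0,0,0,-6.3,0],[0,0,0,-6.6,0],[0,0,0,-6.78,0],[0,0,0,-6.78,0],[0,0,0,-6.78,0]]}}

```text
clock: 6.57
ee_pos: [538.4, -12.9, 23.9]
eef_rot: [[0.998, 0.06, 0.0], [0.06, -0.998, 0.0], [0.0, -0.0, -1.0]]
force: [-0.4, 0.1, -1.8]
width: 18.9
grasp_force: 62.2
```

Call:
{"name": "apply_moves", "arguments": {"motion": [[50,0,0,0,0],[50,0,0,0,0],[50,0,0,0,0],[50,0,0,0,0],[50,0,0,1,0],[50,0,0,2,0],[50,0,0,3,0],[50,0,0,4,0],[50,0,0,5,0],[50,0,0,6,0],[50,0,0,7,0]]}}

```text
clock: 7.48
ee_pos: [537.7, -13.7, 306.2]
eef_rot: [[0.998, 0.058, 0.001], [0.058, -0.998, -0.0], [0.001, 0.0, -1.0]]
force: [1.1, -0.3, 0.1]
width: 49.8
grasp_force: 0.0
```

Call:
{"name": "apply_moves", "arguments": {"motion": [[32,-2.07,7.79,0,-2.2],[32,-2.07,7.79,0,-2.2],[32,-2.07,7.79,0,-2.2],[32,-2.07,7.79,0,-2.2],[32,-2.07,7.79,0,-2.2],[32,-2.07,7.79,0,-2.2],[32,-2.07,7.79,0,-2.2],[32,-2.07,7.79,0,-2.2],[32,-2.07,7.79,0,-2.2],[32,-2.07,7.79,0,-2.2],[32,-2.07,7.79,0,-2.2],[32,-2.07,7.79,0,-2.2]]}}

```text
clock: 8.48
ee_pos: [455.7, 297.0, 303.8]
eef_rot: [[0.991, -0.135, 0.0], [-0.135, -0.991, -0.0], [0.0, 0.0, -1.0]]
force: [-0.1, -0.7, -0.6]
width: 32.0
grasp_force: 0.0
```

```bash
python3 - <<'E'
from h import *
s=status.sense(); print(s["ee_pos"],yaw(),s["width"]); C=cam("wrist")
im=optics.grab_frame("wrist"); cv2.imwrite("pics/w3.png",im)
for z,X in [(110,(461.9,349.3)),(110,(455,297.8)),(110,(448.2,246.2))]: print(w2p(C,[*X,z]))
E
```

```text
[455.70454959 297.00825672 303.77556084] -97.73450751745493 32.00785755057969
[[259.39008019 211.24310744]]
[[318.52171701 211.14603793]]
[[377.7564076  210.92318483]]
```

View pics/w3.png

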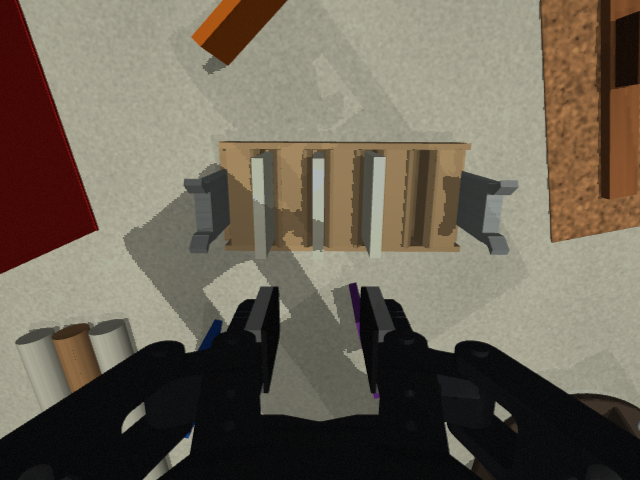

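The three panel tops are at columns 259, 318 and 378, rows about 157–257, and match the prediction. I'll grip the middle one.

Call:
{"name": "apply_moves", "arguments": {"motion": [[32,0.08,0,-1,0],[32,0.08,0,-2,0],[32,0.08,0,-3,0],[32,0.08,0,-4,0],[32,0.08,0,-4.8,0],[32,0.08,0,-5.3,0],[32,0.08,0,-5.54,0],[32,0.08,0,-5.54,0],[32,0.08,0,-5.54,0]]}}

```text
clock: 9.28
ee_pos: [459.3, 297.5, 82.7]
eef_rot: [[0.991, -0.135, 0.0], [-0.135, -0.991, 0.0], [0.0, -0.0, -1.0]]
force: [-0.5, 0.2, 0.8]
width: 32.0
grasp_force: 0.0
```

Call:
{"name": "apply_moves", "arguments": {"motion": [[0,0,0,0,0],[0,0,0,0,0],[0,0,0,0,0],[0,0,0,0,0],[0,0,0,0,0],[0,0,0,0,0]]}}

```text
clock: 9.78
ee_pos: [459.8, 298.4, 83.8]
eef_rot: [[0.991, -0.134, 0.003], [-0.134, -0.991, 0.001], [0.002, -0.002, -1.0]]
force: [0.4, -1.6, 6.5]
width: 9.2
grasp_force: 59.1
```

Call:
{"name": "apply_moves", "arguments": {"motion": [[0,0,0,0.5,0],[0,0,0,1.3,0],[0,0,0,2.2,0],[0,0,0,3.1,0],[0,0,0,4,0],[0,0,0,5,0],[0,0,0,5.5,0],[0,0,0,5.5,0]]}}

```text
clock: 10.45
ee_pos: [460.7, 299.1, 308.5]
eef_rot: [[0.991, -0.134, 0.008], [-0.134, -0.991, 0.005], [0.008, -0.006, -1.0]]
force: [0.4, 1.3, -0.0]
width: 9.0
grasp_force: 58.8
```

Call:
{"name": "apply_moves", "arguments": {"motion": [[0,0.4,-1,0,0.2],[0,0.6,-2,0,0.4],[0,0.6,-3,0,0.6],[0,0.6,-4,0,0.8],[0,0.6,-5,0,1],[0,0.6,-6,0,1.2],[0,0.6,-7,0,1.4],[0,0.6,-8,0,1.6],[0,0.6,-9,0,1.8],[0,0.6,-10,0,2],[0,0.6,-11,0,2.4],[0,0.6,-12,0,2.86]]}}

```text
clock: 11.45
ee_pos: [482.1, -184.0, 302.7]
eef_rot: [[0.993, 0.117, 0.001], [0.117, -0.993, -0.0], [0.001, 0.001, -1.0]]
force: [1.6, 1.4, -0.4]
width: 9.3
grasp_force: 58.8
```

Call:
{"name": "apply_moves", "arguments": {"motion": [[0,0,-0.8,0,0],[0,0,-1.5,0,0],[0,0,-1.9,0,0],[0,0,-1.9,0,0],[0,0,-1.9,0,0]]}}

```text
clock: 11.87
ee_pos: [482.3, -258.6, 302.2]
eef_rot: [[0.994, 0.113, 0.0], [0.113, -0.994, 0.0], [0.0, -0.0, -1.0]]
force: [1.1, 0.6, -1.5]
width: 8.9
grasp_force: 58.9
```

```bash
python3 - <<'E'
from h import *
s=status.sense(); print(s["ee_pos"],yaw(),s["width"],s["joint_pos"]); C=cam("wrist")
im=optics.grab_frame("wrist"); cv2.imwrite("pics/w4.png",im)
E
```

```text
[ 482.28856409 -258.64164513  302.19415935] -83.48596792995143 8.859715829678368 [-5.47735669e-01  2.67732201e-01  1.74413659e+00  1.50330853e-04
  1.12960769e+00  9.09305169e-01]
```

View pics/w4.png

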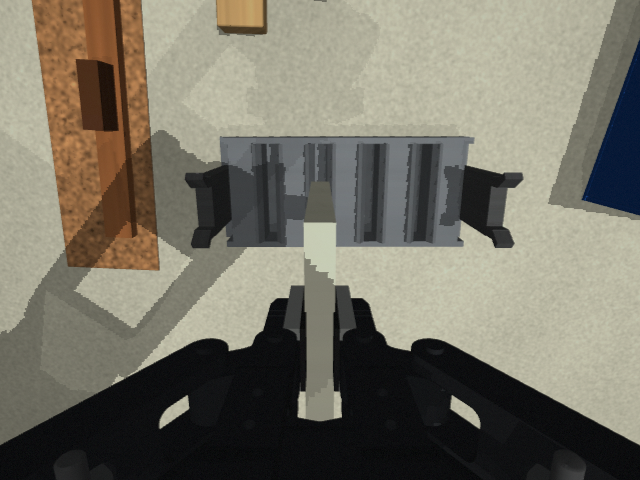

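Wrist view: the panel is held upright. The carrier's prong tops are at (196,180), (201,238), (511,180) and (502,238), and the slots are at columns about 268, 320, 371 and 424. The bar is on the mat at the left.

```bash
python3 - <<'E'
from h import *
C=cam("wrist"); ax=lambda d: np.degrees(np.arctan2(d[1],d[0]))
b=p2w(C,[(196,180),(201,238),(511.5,180.5),(502.5,238.5)],141); d=b[0]+b[1]-b[2]-b[3]
c=b.mean(0); print(c,ax(d),np.linalg.norm(d)/2,np.linalg.norm(b[0]-b[1]))
y=d/np.linalg.norm(d); 
for k in(-78,-26,26,78): print(k,(c+k*y)[:2], w2p(C,[*(c+k*y)[:2],10])[0],w2p(C,[*(c+k*y)[:2],59])[0])
x=np.array([y[1],-y[0],0]); 
g=lambda a,e,z: np.r_[(c+a*x+e*y)[:2],z]
im=cv2.imread("pics/w4.png")
for z in (10,59):
  for k in(-78,-26,26,78):
    w=6.5 if z==10 else 11.5
    q=w2p(C,[g(50,k-w,z),g(50,k+w,z),g(-50,k+w,z),g(-50,k-w,z)]).round().astype(int); cv2.polylines(im,[q],True,(0,255,0) if z==10 else (0,0,255))
for e in (-125,125):
    q=w2p(C,[g(17.5,e-7,116),g(17.5,e+7,116),g(-17.5,e+7,116),g(-17.5,e-7,116)]).round().astype(int); cv2.polylines(im,[q],True,(255,255,0))
q=w2p(C,[g(56,-135,0),g(56,135,0),g(-56,135,0),g(-56,-135,0)]).round().astype(int); cv2.polylines(im,[q],True,(255,0,255))
cv2.imwrite("pics/ov.png",cv2.resize(im[120:270,170:540],None,fx=2.1,fy=2.1))
E
```

```text
[ 492.33369633 -283.35884989  141.        ] 96.48514102864574 244.53571040804292 46.75037098544359
-78 [ 501.14344838 -360.85974194] [412.87210082 186.67643867] [424.26720793 193.62585094]
-26 [ 495.27028035 -309.19248057] [366.31316167 186.5985883 ] [372.04881539 193.53931509]
26 [ 489.39711232 -257.5252192 ] [319.7449064  186.52072236] [319.81870382 193.45275981]
78 [ 483.52394429 -205.85795783] [273.16733223 186.44284083] [267.57686927 193.36618511]
```

View pics/ov.png

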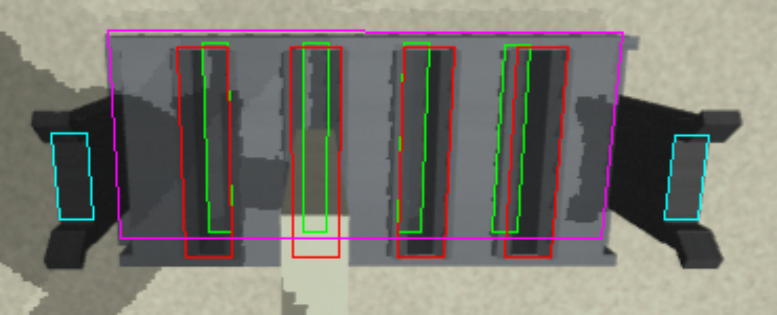

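```bash
python3 - <<'E'
from h import *
C=cam("wrist"); s=status.sense(); R=s["eef_rot"]
for uv,z in [((320,222),328),((320,182),228)]:
    X=p2w(C,[uv],z)[0]; t=R.T@(X-s["ee_pos"]); print(X,t)
E
```

```text
[ 523.03399824 -253.23113499  328.        ] [ 40.90927781   0.06988244 -25.78327079]
[ 522.39921611 -253.51908631  228.        ] [40.23258457  0.30362848 74.21659578]
```

Call:
{"name": "apply_moves", "arguments": {"motion": [[0,0.17,0.03,-1,0],[0,0.17,0.03,-2,0],[0,0.17,0.03,-3,0],[0,0.17,0.03,-3.6,0],[0,0.17,0.03,-3.9,0],[0,0.17,0.03,-4.1,0],[0,0.17,0.03,-4.3,0],[0,0.17,0.03,-4.5,0],[0,0.17,0.03,-4.6,0],[0,0.17,0.03,-4.6,0]]}}

```text
clock: 12.75
ee_pos: [489.6, -256.8, 117.9]
eef_rot: [[0.993, 0.115, 0.0], [0.115, -0.993, -0.0], [0.0, 0.0, -1.0]]
force: [0.2, 0.9, -2.6]
width: 9.1
grasp_force: 59.4
```

Call:
{"name": "apply_moves", "arguments": {"motion": [[0,0,0,-0.15,0],[0,0,0,-0.3,0],[0,0,0,-0.45,0],[0,0,0,-0.6,0],[0,0,0,-0.72,0],[0,0,0,-0.8,0],[0,0,0,-0.8,0],[0,0,0,-0.8,0]]}}

```text
clock: 13.42
ee_pos: [489.5, -256.9, 85.9]
eef_rot: [[0.993, 0.115, -0.0], [0.115, -0.993, 0.0], [-0.0, -0.0, -1.0]]
force: [-0.3, -1.2, -0.3]
width: 8.7
grasp_force: 59.4
```

Call:
{"name": "apply_moves", "arguments": {"motion": [[0,0,0,-0.04,0],[0,0,0,-0.04,0],[30,0,0,-0.04,0],[30,0,0,-0.04,0],[30,0,0,-0.04,0],[30,0,0,0,0],[30,0,0,1,0],[30,0,0,2,0],[30,0,0,3,0],[30,0,0,4,0],[30,0,0,5,0],[30,0,0,5.4,0]]}}

```text
clock: 14.42
ee_pos: [490.9, -257.7, 307.9]
eef_rot: [[0.993, 0.115, 0.006], [0.115, -0.993, -0.003], [0.005, 0.004, -1.0]]
force: [0.4, -1.2, -0.2]
width: 30.1
grasp_force: 0.0
```

```bash
python3 - <<'E'
from h import *
s=status.sense(); print(s["ee_pos"],yaw(),s["width"])
im=optics.grab_frame("wrist"); cv2.imwrite("pics/w5.png",im)
E
```

```text
[ 490.87984047 -257.65900517  307.88651997] -83.3836685042259 30.11160409267969
```

View pics/w5.png

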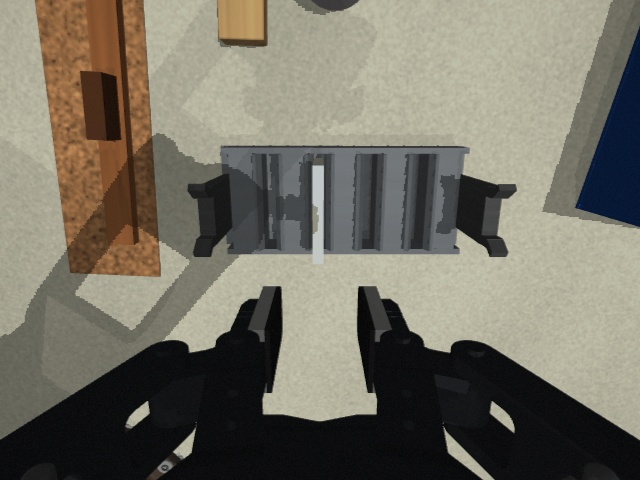

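The panel is seated in slot 2 (column 318, rows 163–263). Now the next one, at drying-rack y = -26.

Call:
{"name": "apply_moves", "arguments": {"motion": [[32,0,1,0,0],[32,0,2,0,-0.2],[32,0,3,0,-0.4],[32,0,4,0,-0.7],[32,0,5,0,-1],[32,0,6,0,-1.2],[32,-0.1,7,0,-1.5],[32,-0.3,8,0,-1.8],[32,-0.5,9,0,-2],[32,-0.7,10,0,-2.3],[32,-0.9,11,0,-2.6],[32,-0.91,12,0,-2.86]]}}

```text
clock: 15.47
ee_pos: [451.2, 224.8, 302.3]
eef_rot: [[0.991, -0.135, -0.0], [-0.135, -0.991, -0.0], [-0.0, 0.0, -1.0]]
force: [1.3, 0.9, -0.1]
width: 32.0
grasp_force: 0.0
```

Call:
{"name": "apply_moves", "arguments": {"motion": [[32,0,0.5,0,0],[32,0,0.58,0,0],[32,0,0.58,0,0],[32,0,0.58,0,0]]}}

```text
clock: 15.8
ee_pos: [452.8, 245.9, 301.9]
eef_rot: [[0.991, -0.133, -0.001], [-0.133, -0.991, -0.001], [-0.0, 0.001, -1.0]]
force: [0.1, 0.6, -0.1]
width: 32.1
grasp_force: 0.0
```

```bash
python3 - <<'E'
from h import *
s=status.sense(); print(s["ee_pos"],yaw(),s["width"]); C=cam("wrist")
im=optics.grab_frame("wrist"); cv2.imwrite("pics/w6.png",im)
g=cv2.cvtColor(im,6)[205:225].mean(0)
for X in [(454.9,297.8+52.4),(448.2,246.7)]: print(w2p(C,[*X,110]))
print(w2p(C,[*s["ee_pos"][:2],110]))
for r in (190,210,230): print(r,[int(v) for v in cv2.cvtColor(im,6)[r,230:350:2]])
E
```

```text
[452.80303039 245.8956219  301.90930891] -97.64772197437412 32.060069752645326
[[201.62189995 223.70873353]]
[[319.01213153 215.79323595]]
[[319.22364676 210.56186113]]
190 [80, 89, 91, 90, 90, 90, 91, 90, 91, 94, 141, 108, 120, 100, 99, 97, 59, 58, 75, 140, 132, 89, 80, 83, 100, 121, 127, 131, 130, 130, 130, 130, 131, 130, 130, 131, 80, 77, 78, 61, 59, 66, 182, 182, 182, 182, 182, 172, 83, 82, 90, 121, 127, 131, 131, 129, 132, 131, 131, 131]
210 [83, 88, 90, 90, 90, 88, 88, 88, 88, 89, 89, 88, 85, 74, 66, 66, 58, 48, 50, 92, 91, 91, 88, 66, 68, 77, 74, 80, 78, 91, 128, 129, 82, 82, 82, 94, 119, 78, 77, 60, 60, 65, 182, 182, 182, 182, 182, 168, 81, 82, 92, 120, 128, 129, 129, 129, 129, 129, 129, 129]
230 [82, 80, 88, 88, 87, 87, 88, 87, 87, 88, 87, 88, 85, 82, 65, 66, 61, 50, 48, 79, 97, 96, 95, 69, 73, 81, 82, 88, 88, 89, 86, 78, 78, 78, 79, 77, 77, 77, 78, 61, 60, 60, 111, 113, 112, 113, 113, 104, 81, 83, 105, 119, 127, 127, 127, 127, 127, 127, 127, 126]
```

Panel top is centred at column 319, in line with the TCP. Going down.

Call:
{"name": "apply_moves", "arguments": {"motion": [[32,0,0,-1,0],[32,0,0,-2,0],[32,0,0,-3,0],[32,0,0,-4,0],[32,0,0,-4.8,0],[32,0,0,-5.3,0],[32,0,0,-5.5,0],[32,0,0,-5.5,0],[0,0,0,-5.5,0],[0,0,0,-5.5,0],[0,0,0,-5.5,0],[0,0,0,-5.5,0]]}}

```text
clock: 16.85
ee_pos: [454.3, 246.7, 83.7]
eef_rot: [[0.991, -0.134, 0.003], [-0.134, -0.991, 0.001], [0.003, -0.002, -1.0]]
force: [-0.1, -1.3, 11.7]
width: 8.8
grasp_force: 60.2
```

Call:
{"name": "apply_moves", "arguments": {"motion": [[0,0,0,0,0],[0,0,0,0,0],[0,0,0,0.5,0],[0,0,0,1.3,0],[0,0,0,2.2,0],[0,0,0,3.1,0],[0,0,0,4,0],[0,0,0,5,0],[0,0,0,5.5,0],[0,0,0,5.5,0]]}}

```text
clock: 17.68
ee_pos: [455.1, 247.3, 308.0]
eef_rot: [[0.991, -0.134, 0.008], [-0.134, -0.991, 0.004], [0.008, -0.005, -1.0]]
force: [0.6, 0.6, -0.5]
width: 8.7
grasp_force: 58.7
```

Call:
{"name": "apply_moves", "arguments": {"motion": [[0,0.4,-1,0,0.2],[0,0.6,-2,0,0.4],[0,0.6,-3,0,0.6],[0,0.6,-4,0,0.8],[0,0.7,-5,0,1],[0,0.7,-6,0,1.2],[0,0.8,-7,0,1.4],[0,0.9,-8,0,1.6],[0,1,-9,0,1.8],[0,1.1,-10,0,2],[0,1.12,-11,0,2.4],[0,1.12,-12,0,2.86]]}}

```text
clock: 18.68
ee_pos: [497.4, -235.6, 302.2]
eef_rot: [[0.993, 0.117, 0.0], [0.117, -0.993, -0.0], [0.0, 0.0, -1.0]]
force: [1.7, 0.1, -1.1]
width: 9.1
grasp_force: 58.8
```

Call:
{"name": "apply_moves", "arguments": {"motion": [[0,0,-0.8,0,0],[0,0,-1.5,0,0],[0,0,-1.87,0,0],[0,0,-1.87,0,0],[0,0,-1.87,0,0],[0,0,-1.87,0,0]]}}

```text
clock: 19.18
ee_pos: [497.7, -307.4, 302.0]
eef_rot: [[0.993, 0.115, -0.0], [0.115, -0.993, 0.001], [-0.0, -0.001, -1.0]]
force: [-0.4, -0.4, -0.7]
width: 9.0
grasp_force: 58.8
```

```bash
python3 - <<'E'
from h import *
s=status.sense(); print(s["ee_pos"],yaw(),s["width"]); C=cam("wrist")
im=optics.grab_frame("wrist"); cv2.imwrite("pics/w7.png",im)
for X in [(495.3,-309.2),(489.4,-257.2)]: print(w2p(C,[*X,59]),w2p(C,[*X,110]))
g=cv2.cvtColor(im,6)
for r in (170,240): print(r,[int(v) for v in g[r,240:400:2]])
E
```

```text
[ 497.7153586  -307.37685143  302.01325575] -83.3702010047387 9.038948572444415
[[320.95960969 202.92985559]] [[321.19599207 213.51571306]]
[[268.70303464 202.77687409]] [[261.42033634 213.34192675]]
170 [60, 60, 63, 72, 100, 92, 60, 122, 178, 118, 117, 118, 123, 93, 73, 72, 73, 71, 70, 51, 51, 54, 68, 111, 111, 110, 111, 111, 112, 111, 111, 110, 103, 96, 84, 82, 70, 70, 80, 114, 71, 69, 70, 69, 51, 64, 63, 84, 95, 114, 113, 113, 113, 115, 115, 113, 115, 114, 108, 60, 78, 90, 77, 74, 70, 70, 67, 57, 37, 37, 44, 64, 63, 57, 95, 103, 114, 114, 113, 114]
240 [67, 65, 66, 66, 67, 67, 67, 66, 72, 136, 135, 136, 136, 135, 128, 75, 74, 75, 75, 70, 52, 53, 59, 77, 106, 105, 106, 106, 106, 104, 106, 107, 188, 189, 189, 188, 188, 188, 189, 189, 189, 189, 190, 189, 189, 189, 189, 190, 117, 107, 107, 108, 108, 108, 106, 108, 108, 102, 70, 82, 88, 75, 72, 42, 43, 42, 42, 39, 37, 58, 62, 61, 88, 97, 109, 108, 109, 108, 108, 107]
```

View pics/w7.png

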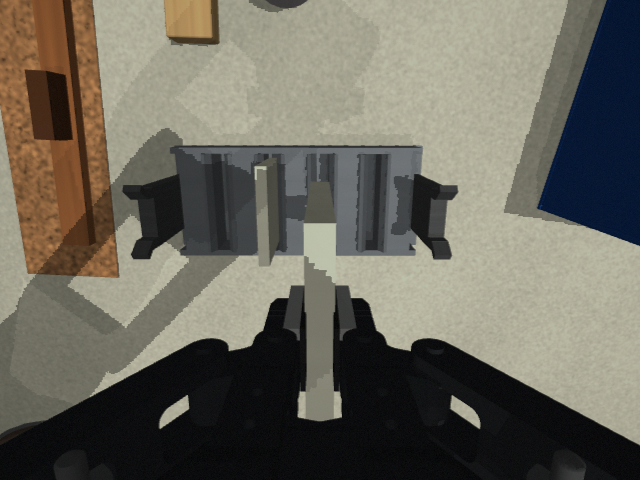

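Panel 2 stands in slot 2 and the held panel is lined up with slot 1 at column 320. I'll insert it.

Call:
{"name": "apply_moves", "arguments": {"motion": [[0,0,-0.02,-1,0],[0,0,-0.02,-2,0],[0,0,-0.02,-3,0],[0,0,-0.02,-3.6,0],[0,0,-0.02,-3.9,0],[0,0,-0.02,-4.1,0],[0,0,-0.02,-4.3,0],[0,0,-0.02,-4.5,0],[0,0,-0.02,-4.65,0],[0,0,-0.02,-4.8,0]]}}

```text
clock: 20.07
ee_pos: [498.3, -309.4, 110.3]
eef_rot: [[0.993, 0.115, 0.001], [0.115, -0.993, -0.001], [0.001, 0.001, -1.0]]
force: [0.4, -0.8, -0.7]
width: 8.9
grasp_force: 58.8
```

Call:
{"name": "apply_moves", "arguments": {"motion": [[0,0,0,-0.15,0],[0,0,0,-0.3,0],[0,0,0,-0.45,0],[0,0,0,-0.58,0],[0,0,0,-0.64,0],[0,0,0,-0.64,0],[0,0,0,-0.64,0]]}}

```text
clock: 20.65
ee_pos: [497.9, -309.4, 84.4]
eef_rot: [[0.993, 0.115, -0.0], [0.115, -0.993, 0.0], [-0.0, -0.0, -1.0]]
force: [0.3, -0.0, -1.1]
width: 8.7
grasp_force: 58.8
```

Call:
{"name": "apply_moves", "arguments": {"motion": [[30,0,0,0,0],[30,0,0,0,0],[30,0,0,0,0],[30,0,0,0,0],[30,0,0,1,0],[30,0,0,2,0],[30,0,0,3,0],[30,0,0,4,0],[30,0,0,5,0],[30,0,0,5.44,0]]}}

```text
clock: 21.48
ee_pos: [499.2, -310.1, 307.7]
eef_rot: [[0.993, 0.115, 0.005], [0.115, -0.993, -0.004], [0.005, 0.004, -1.0]]
force: [0.3, -0.2, 1.0]
width: 30.1
grasp_force: 0.0
```

Call:
{"name": "apply_moves", "arguments": {"motion": [[32,0,1,0,0],[32,0,2,0,-0.2],[32,0,3,0,-0.4],[32,0,4,0,-0.7],[32,0,5,0,-1],[32,0,6,0,-1.2],[32,0,7,0,-1.5],[32,0,8,0,-1.8],[32,-0.1,9,0,-2],[32,-0.3,10,0,-2.3],[32,-0.5,11,0,-2.6],[32,-0.7,12,0,-2.86]]}}

```text
clock: 22.48
ee_pos: [469.1, 172.5, 302.3]
eef_rot: [[0.991, -0.135, 0.0], [-0.135, -0.991, 0.0], [0.0, -0.0, -1.0]]
force: [1.0, -0.8, 0.1]
width: 32.1
grasp_force: 0.0
```

Call:
{"name": "apply_moves", "arguments": {"motion": [[32,0,1,0,0],[32,0,2,0,0],[32,0,3,0,0],[32,0,4,0,0],[32,-0.05,4.46,0,0],[32,-0.05,4.46,0,0],[32,-0.05,4.46,0,0],[32,-0.05,4.46,0,0]]}}

```text
clock: 23.15
ee_pos: [467.7, 348.6, 302.0]
eef_rot: [[0.991, -0.133, -0.0], [-0.133, -0.991, -0.001], [-0.0, 0.001, -1.0]]
force: [0.8, 0.7, 0.6]
width: 31.7
grasp_force: 0.0
```

```bash
python3 - <<'E'
from h import *
s=status.sense(); print(s["ee_pos"],yaw(),s["width"]); C=cam("wrist")
im=optics.grab_frame("wrist"); cv2.imwrite("pics/w8.png",im)
print(w2p(C,[*s["ee_pos"][:2],110]))
g=cv2.cvtColor(im,6)
for r in (170,190,210,230): print(r,[int(v) for v in g[r,280:350:2]])
E
```

```text
[467.70370003 348.5700541  301.95431679] -97.6708083598973 31.708259510045885
[[319.22679475 210.59193127]]
170 [133, 134, 133, 133, 134, 133, 132, 134, 133, 134, 126, 82, 86, 85, 66, 61, 78, 187, 185, 185, 186, 186, 172, 84, 83, 91, 124, 127, 134, 134, 133, 134, 134, 133, 133]
190 [144, 142, 133, 132, 133, 133, 133, 133, 133, 132, 132, 82, 78, 78, 62, 61, 77, 188, 186, 186, 186, 186, 171, 84, 85, 94, 122, 132, 134, 133, 133, 134, 134, 134, 133]
210 [74, 91, 92, 92, 92, 141, 141, 142, 133, 95, 95, 94, 80, 77, 61, 61, 77, 185, 185, 185, 185, 185, 170, 83, 84, 109, 122, 131, 131, 131, 131, 132, 130, 133, 131]
230 [94, 91, 89, 89, 101, 129, 90, 90, 90, 90, 90, 90, 88, 85, 67, 60, 64, 115, 115, 115, 115, 115, 97, 83, 84, 115, 122, 130, 129, 131, 130, 130, 129, 129, 130]
```

Panel centre is at column 318.5, so it's aligned. I'll grip it and lift.

Call:
{"name": "apply_moves", "arguments": {"motion": [[32,0,0.02,-1,0],[32,0,0.02,-2,0],[32,0,0.02,-3,0],[32,0,0.02,-4,0],[32,0,0.02,-4.8,0],[32,0,0.02,-5.3,0],[32,0,0.02,-5.5,0],[32,0,0.02,-5.5,0],[0,0,0.02,-5.5,0],[0,0,0.02,-5.5,0],[0,0,0.02,-5.5,0],[0,0,0.02,-5.5,0]]}}

```text
clock: 24.2
ee_pos: [469.0, 350.5, 83.8]
eef_rot: [[0.991, -0.134, 0.003], [-0.134, -0.991, 0.002], [0.002, -0.002, -1.0]]
force: [1.2, -1.5, 9.7]
width: 8.9
grasp_force: 60.1
```

Call:
{"name": "apply_moves", "arguments": {"motion": [[0,0,0,0,0],[0,0,0,0,0],[0,0,0,0.5,0],[0,0,0,1.3,0],[0,0,0,2.2,0],[0,0,0,3.1,0],[0,0,0,4,0],[0,0,0,5,0],[0,0,0,5.5,0],[0,0,0,5.5,0]]}}

```text
clock: 25.03
ee_pos: [469.7, 351.2, 308.4]
eef_rot: [[0.991, -0.134, 0.008], [-0.134, -0.991, 0.005], [0.007, -0.006, -1.0]]
force: [-0.0, 0.5, -0.5]
width: 9.0
grasp_force: 58.6
```

Call:
{"name": "apply_moves", "arguments": {"motion": [[0,0.2,-1,0,0.2],[0,0.3,-2,0,0.4],[0,0.4,-3,0,0.6],[0,0.46,-4,0,0.8],[0,0.46,-5,0,1],[0,0.46,-6,0,1.2],[0,0.46,-7,0,1.4],[0,0.46,-8,0,1.6],[0,0.46,-9,0,1.8],[0,0.46,-10,0,2],[0,0.46,-11,0,2.4],[0,0.46,-12,0,2.86]]}}

```text
clock: 26.03
ee_pos: [485.6, -131.9, 302.4]
eef_rot: [[0.993, 0.117, 0.001], [0.117, -0.993, -0.0], [0.001, 0.0, -1.0]]
force: [1.6, 0.1, -0.5]
width: 8.8
grasp_force: 58.8
```

Call:
{"name": "apply_moves", "arguments": {"motion": [[0,0,-0.8,0,0],[0,0,-1.5,0,0],[0,0,-1.86,0,0],[0,0,-1.86,0,0],[0,0,-1.86,0,0],[0,0,-1.86,0,0]]}}

```text
clock: 26.53
ee_pos: [486.1, -203.5, 302.0]
eef_rot: [[0.993, 0.115, -0.0], [0.115, -0.993, 0.001], [-0.0, -0.001, -1.0]]
force: [0.2, -0.1, -0.4]
width: 9.0
grasp_force: 58.8
```

```bash
python3 - <<'E'
from h import *
s=status.sense(); print(s["ee_pos"],yaw(),s["width"]); C=cam("wrist")
im=optics.grab_frame("wrist"); cv2.imwrite("pics/w9.png",im)
print(w2p(C,[483.5,-205.9,59]), w2p(C,[*s["ee_pos"][:2],59]))
g=cv2.cvtColor(im,6)
for r in (160,170,240): print(r,[int(v) for v in g[r,270:370:2]])
E
```

```text
[ 486.10165835 -203.47886081  302.03917054] -83.37289443813366 9.004490687907317
[[321.50107122 203.19387841]] [[319.40102391 200.36534027]]
160 [105, 105, 107, 108, 102, 65, 77, 110, 111, 110, 109, 110, 110, 109, 110, 110, 111, 110, 65, 89, 88, 74, 76, 82, 122, 112, 76, 77, 75, 61, 68, 68, 66, 101, 110, 123, 122, 123, 123, 123, 123, 123, 124, 122, 115, 72, 96, 93, 78, 78]
170 [104, 62, 63, 61, 63, 63, 65, 77, 109, 110, 109, 109, 109, 109, 113, 119, 118, 110, 103, 89, 89, 76, 76, 83, 121, 75, 75, 73, 73, 57, 69, 69, 76, 103, 114, 123, 123, 122, 122, 122, 123, 123, 116, 74, 76, 65, 68, 62, 53, 64]
240 [27, 29, 30, 29, 21, 59, 54, 56, 114, 114, 113, 114, 114, 113, 114, 115, 115, 202, 202, 201, 201, 202, 202, 201, 202, 202, 203, 203, 203, 202, 202, 203, 203, 123, 115, 116, 116, 116, 115, 116, 115, 109, 73, 73, 64, 68, 59, 51, 77, 84]
```

Call:
{"name": "apply_moves", "arguments": {"motion": [[0,0,-0.02,-1,0],[0,0,-0.02,-2,0],[0,0,-0.02,-3,0],[0,0,-0.02,-3.6,0],[0,0,-0.02,-3.9,0],[0,0,-0.02,-4.1,0],[0,0,-0.02,-4.3,0],[0,0,-0.02,-4.5,0],[0,0,-0.02,-4.65,0],[0,0,-0.02,-4.8,0]]}}

```text
clock: 27.42
ee_pos: [486.8, -205.3, 110.2]
eef_rot: [[0.993, 0.115, 0.001], [0.115, -0.993, -0.001], [0.001, 0.001, -1.0]]
force: [0.3, 0.0, -1.5]
width: 8.8
grasp_force: 58.7
```

Call:
{"name": "apply_moves", "arguments": {"motion": [[0,0,0,-0.15,0],[0,0,0,-0.3,0],[0,0,0,-0.45,0],[0,0,0,-0.58,0],[0,0,0,-0.64,0],[0,0,0,-0.64,0],[0,0,0,-0.64,0]]}}

```text
clock: 28.0
ee_pos: [486.3, -205.3, 84.4]
eef_rot: [[0.993, 0.115, -0.0], [0.115, -0.993, 0.0], [-0.0, -0.0, -1.0]]
force: [-0.3, -0.3, -0.3]
width: 9.1
grasp_force: 58.8
```

Call:
{"name": "apply_moves", "arguments": {"motion": [[30,0,0,0,0],[30,0,0,0,0],[30,0,0,0,0],[30,0,0,0,0],[30,0,0,1,0],[30,0,0,2,0],[30,0,0,3,0],[30,0,0,4,0],[30,0,0,5,0],[30,0,0,5.44,0]]}}

```text
clock: 28.83
ee_pos: [487.6, -205.9, 307.4]
eef_rot: [[0.993, 0.115, 0.005], [0.115, -0.993, -0.003], [0.005, 0.003, -1.0]]
force: [1.3, -0.1, 1.1]
width: 30.2
grasp_force: 0.0
```

Call:
{"name": "apply_moves", "arguments": {"motion": [[50,0.3,1,0,0],[50,0.6,2,0,-0.2],[50,0.9,3,0,-0.4],[50,1.2,4,0,-0.6],[50,1.3,4.8,0,-0.64],[50,1.3,4.8,0,-0.64],[50,1.3,4.8,0,-0.64],[50,1.3,4.8,0,-0.64]]}}

```text
clock: 29.5
ee_pos: [538.1, -13.4, 302.0]
eef_rot: [[0.998, 0.061, -0.0], [0.061, -0.998, -0.0], [-0.0, 0.0, -1.0]]
force: [0.4, 0.1, 0.2]
width: 50.1
grasp_force: 0.0
```

```bash
python3 - <<'E'
from h import *
s=status.sense(); print(s["ee_pos"],yaw(),s["width"],s["joint_pos"]); C=cam("wrist")
im=optics.grab_frame("wrist"); cv2.imwrite("pics/w10.png",im)
print(w2p(C,[538.4,-12.9,47]))
E
```

```text
[538.12328366 -13.44723551 302.03606727] -86.53051970475164 50.12325374563106 [-8.10707565e-02  2.54550330e-01  1.76296889e+00 -3.72190532e-04
  1.12428692e+00  1.42933251e+00]
[[318.69163159 198.0040365 ]]
```

View pics/w10.png

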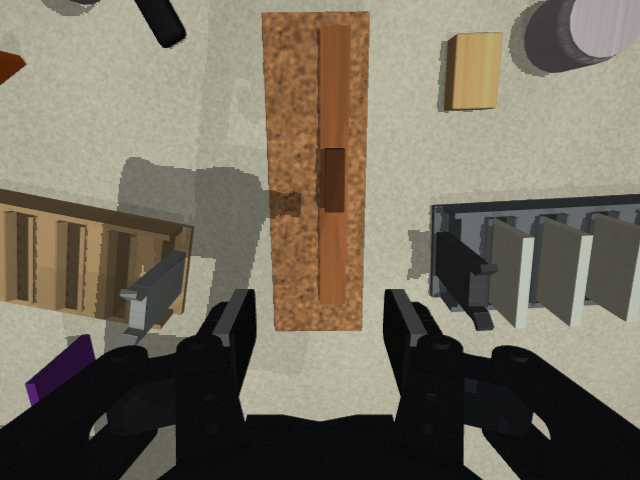

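All three panels stand in the carrier. The bar has been knocked on the mat: its handle top is now at about (335,180), and the batten runs from (335,25) to (332,304). I'll measure it again.

```bash
python3 - <<'E'
from h import *
C=cam("wrist"); ax=lambda d: np.degrees(np.arctan2(d[1],d[0]))
g=cv2.cvtColor(cv2.imread("pics/w10.png"),6)
for r in (155,180,205): print(r,[int(v) for v in g[r,310:360:2]])
for c in (331,337): print(c,[int(v) for v in g[140:225:3,c]])
b=p2w(C,[(320,25),(350,26),(319,303),(346,304)],17); print(b.mean(0),ax(b[0]+b[1]-b[2]-b[3]),np.linalg.norm(b[0]-b[2]),np.linalg.norm(b[0]-b[1]))
h=p2w(C,[(325,149),(344,149),(326,212),(346,212)],47); print(h.mean(0),ax(h[0]+h[1]-h[2]-h[3]),np.linalg.norm(h[0]-h[2]))
E
```

```text
155 [98, 98, 115, 81, 77, 63, 54, 53, 49, 48, 50, 50, 49, 50, 50, 49, 49, 60, 104, 118, 128, 118, 113, 106, 121]
180 [108, 114, 116, 69, 61, 46, 50, 48, 50, 50, 51, 49, 50, 50, 55, 54, 54, 69, 106, 90, 103, 107, 132, 138, 118]
205 [112, 113, 112, 97, 55, 53, 52, 42, 49, 50, 48, 54, 54, 55, 54, 54, 54, 85, 108, 124, 142, 139, 120, 125, 133]
331 [101, 101, 100, 34, 49, 49, 49, 50, 50, 48, 50, 51, 50, 50, 50, 51, 48, 49, 49, 49, 48, 51, 50, 50, 75, 101, 101, 101, 102]
337 [93, 91, 91, 35, 49, 49, 50, 48, 51, 51, 49, 52, 51, 52, 52, 51, 55, 53, 53, 53, 54, 53, 52, 54, 76, 102, 102, 102, 102]
[556.65708139 -28.66858775  17.        ] 3.466325580818237 299.00397126398 29.668154569200553
[556.69281692 -29.23872788  47.        ] 5.415744551442327 63.91368302777254
```

Call:
{"name": "apply_moves", "arguments": {"motion": [[50,0.35,-0.4,-1,0],[50,0.35,-0.4,-2,0],[50,0.35,-0.4,-3,0],[50,0.35,-0.4,-4,0],[50,0.35,-0.4,-5,0],[50,0.35,-0.4,-6,0],[50,0.35,-0.4,-6.6,0],[50,0.35,-0.4,-6.95,0],[50,0.35,-0.4,-6.95,0],[0,0.35,-0.4,-6.95,0],[0,0.35,-0.4,-6.95,0],[0,0.35,-0.4,-6.95,0]]}}

```text
clock: 30.55
ee_pos: [553.3, -29.8, 25.6]
eef_rot: [[0.998, 0.059, 0.002], [0.059, -0.998, -0.0], [0.002, 0.0, -1.0]]
force: [0.3, -0.4, -1.4]
width: 18.8
grasp_force: 58.6
```

Call:
{"name": "apply_moves", "arguments": {"motion": [[0,0,0,0,0],[0,0,0,0,0],[0,0,0,0,0],[0,0,0,0,0],[0,0,0,0,0]]}}

```text
clock: 30.97
ee_pos: [553.3, -29.7, 25.5]
eef_rot: [[0.998, 0.06, 0.002], [0.06, -0.998, -0.001], [0.002, 0.001, -1.0]]
force: [-1.5, -4.5, 9.8]
width: 18.7
grasp_force: 60.2
```

Call:
{"name": "apply_moves", "arguments": {"motion": [[0,0,0,0.4,0],[0,0,0,1,0],[0,0,0,2,0],[0,0,0,3,0],[0,0,0,4,0],[0,0,0,5,0],[0,0,0,6,0],[0,0,0,7,0],[0,0,0,7,0],[0,0,0,7,0],[0,0,0,7,0]]}}

```text
clock: 31.88
ee_pos: [551.8, -29.2, 304.0]
eef_rot: [[0.998, 0.06, 0.0], [0.06, -0.998, -0.0], [0.0, 0.0, -1.0]]
force: [0.6, -0.1, -3.1]
width: 18.5
grasp_force: 59.3
```

```bash
python3 - <<'E'
from h import *
s=status.sense(); print(s["ee_pos"],yaw(),s["width"])
im=optics.grab_frame("wrist"); cv2.imwrite("pics/w11.png",im)
a=cv2.imread("pics/w2.png")
cv2.imwrite("pics/cmp.png",np.hstack([a[:,200:440],im[:,200:440]]))
g=lambda i,c:[int(v) for v in cv2.cvtColor(i,6)[200:260:2,c]]
print(g(a,320)); print(g(im,320))
for r in (50,200): print(r,[[int(v) for v in cv2.cvtColor(i,6)[r,265:380:3]] for i in (a,im)])
E
```

```text
[551.79597232 -29.23679335 303.9958654 ] -86.58046327462482 18.488842251062515
[114, 113, 114, 113, 114, 115, 114, 113, 114, 114, 112, 114, 113, 113, 70, 22, 25, 24, 24, 27, 27, 23, 26, 26, 26, 26, 32, 33, 35, 36]
[113, 112, 114, 113, 113, 114, 114, 114, 73, 25, 28, 25, 26, 27, 25, 26, 29, 26, 49, 57, 56, 56, 59, 57, 57, 58, 56, 57, 34, 35]
50 [[123, 134, 134, 127, 113, 112, 109, 106, 104, 104, 104, 106, 108, 109, 110, 110, 110, 111, 111, 109, 109, 107, 107, 103, 102, 102, 101, 102, 103, 104, 105, 109, 108, 138, 115, 200, 200, 199, 200], [104, 124, 109, 122, 113, 111, 110, 107, 103, 104, 106, 106, 107, 108, 111, 109, 112, 113, 110, 109, 106, 107, 104, 104, 101, 101, 102, 102, 104, 105, 109, 109, 148, 204, 211, 200, 204, 204, 211]]
200 [[123, 93, 81, 78, 85, 87, 110, 109, 106, 106, 106, 106, 108, 111, 113, 115, 115, 117, 115, 113, 108, 106, 104, 103, 104, 105, 107, 105, 107, 111, 111, 121, 148, 117, 203, 205, 211, 201, 202], [75, 80, 75, 82, 78, 74, 109, 108, 107, 105, 104, 106, 108, 111, 113, 116, 117, 117, 114, 111, 107, 106, 104, 104, 104, 104, 106, 107, 108, 111, 110, 211, 196, 208, 207, 209, 202, 203, 205]]
```

View pics/cmp.png

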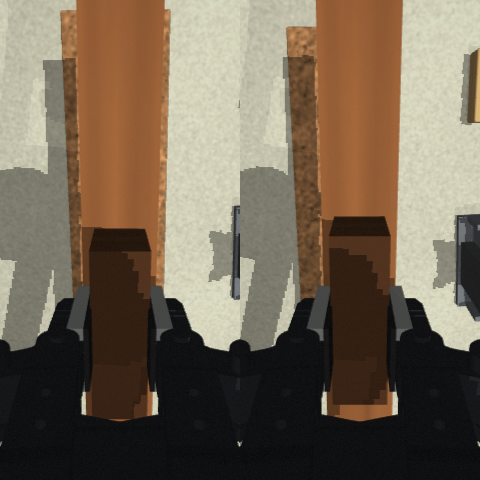

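The old (left) and new (right) grips both show a level bar. The new grip is slightly off the bar's centre, so I'll work out the offset.

```bash
python3 - <<'E'
from h import *
C=cam("wrist"); s=status.sense(); R=s["eef_rot"]
def t(r,tz): 
    X=p2w(C,[(320,r)],s["ee_pos"][2]-tz)[0]; return (R.T@(X-s["ee_pos"])).round(1)
for n,a,b in (("old",229,251),("new",217,236)): print(n,t(a,6.2),t(b,-23.8))
# handle near end? and batten edges
for uvs,tz in (([(283,200),(357,200)],6.2),([(276,50),(362,50)],6.2)):
    X=p2w(C,uvs,s["ee_pos"][2]-tz); print(((X-s["ee_pos"])@R).round(1))
E
```

```text
old [30.6  0.2  6.2] [ 30.9   0.1 -23.8]
new [35.4  0.2  6.1] [ 35.9   0.1 -23.9]
[[ 42.1 -14.1   6.1]
 [ 42.1  14.4   6.1]]
[[ 95.  -15.2   6.1]
 [ 95.   14.8   6.1]]
```

Call:
{"name": "apply_moves", "arguments": {"motion": [[0,-0.2,-0.5,0,1.4],[0,-0.4,-1,0,2.8],[0,-0.7,-1.6,0,4.2],[0,-1,-2.1,0,5.6],[0,-1.2,-2.7,0,7],[0,-1.5,-3.2,0,8.4],[0,-1.7,-3.7,0,9.8],[0,-2,-4.3,0,11.2],[0,-2.3,-4.8,0,12.6],[0,-2.6,-5.3,0,14],[0,-2.8,-5.9,0,15.4],[0,-3.05,-6.43,0,16.8]]}}

```text
clock: 32.93
ee_pos: [429.1, -287.2, 302.4]
eef_rot: [[0.039, 0.999, -0.002], [0.999, -0.039, 0.002], [0.002, -0.002, -1.0]]
force: [-0.1, -0.0, -1.8]
width: 19.0
grasp_force: 59.3
```

Call:
{"name": "apply_moves", "arguments": {"motion": [[0,0,0,0,1.2],[0,0,0,0,1.8],[0,0,0,0,1.8],[0,0,0,0,1.8],[0,0,0,0,1.8]]}}

```text
clock: 33.35
ee_pos: [430.0, -286.0, 303.3]
eef_rot: [[-0.11, 0.994, -0.001], [0.994, 0.11, 0.001], [0.001, -0.001, -1.0]]
force: [0.5, -0.0, -2.1]
width: 18.8
grasp_force: 59.3
```

```bash
python3 - <<'E'
from h import *
s=status.sense(); print(s["ee_pos"],yaw(),s["width"]); C=cam("wrist")
im=optics.grab_frame("wrist"); cv2.imwrite("pics/w12.png",im)
E
```

```text
[ 430.04063718 -286.03834266  303.26116367] 6.303488818133877 18.77568217226125
```

View pics/w12.png

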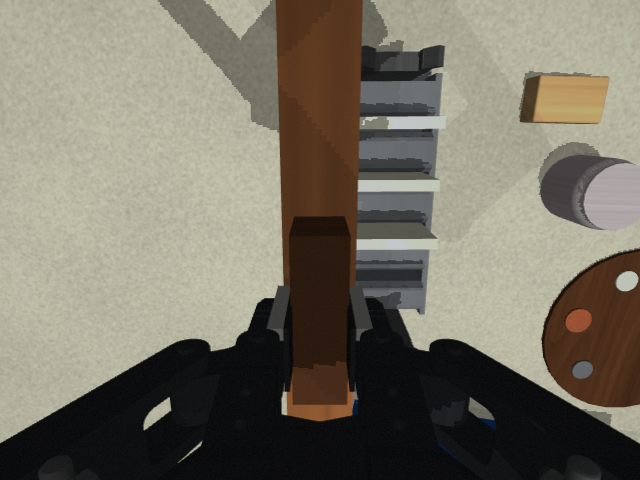

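The far bracket is partly hidden by the bar, with its right prong at (433,57). I'll shift sideways to see both prongs.

Call:
{"name": "apply_moves", "arguments": {"motion": [[0,-0.5,0,0,0],[0,-1,-0.5,0,0],[0,-1,-1,0,0],[0,-1,-1,0,0],[0,-1,-1,0,0],[0,-1,-1,0,0]]}}

```text
clock: 33.9
ee_pos: [390.4, -326.0, 303.9]
eef_rot: [[-0.111, 0.994, -0.0], [0.994, 0.111, 0.001], [0.001, -0.0, -1.0]]
force: [0.6, 0.9, -2.3]
width: 18.7
grasp_force: 59.6
```

```bash
python3 - <<'E'
from h import *
s=status.sense(); print(s["ee_pos"],yaw(),s["width"]); C=cam("wrist")
im=optics.grab_frame("wrist"); cv2.imwrite("pics/w13.png",im)
c,y=np.array([487,-283.5]),np.array([-.113,.9936]); x=np.array([y[1],-y[0]])
for k in (-125,125): print(k,[w2p(C,[*(c+k*y+d*x),z])[0].round(1) for d,z in ((-17.5,116),(17.5,116),(-23.4,141),(23.4,141))])
cv2.imwrite("pics/w13c.png",cv2.resize(im[0:320,340:540],None,fx=1.85,fy=1.85,interpolation=cv2.INTER_CUBIC))
E
```

```text
[ 390.36880687 -326.01485836  303.86790266] 6.369160310128022 18.72555947344861
-125 [array([409. , 310.3]), array([446.7, 310.2]), array([408.6, 323.2]), array([462.6, 323.1])]
125 [array([429. ,   8.2]), array([475.4,   8.2]), array([430.3,  -2.5]), array([497.8,  -2.6])]
```

View pics/w13c.png

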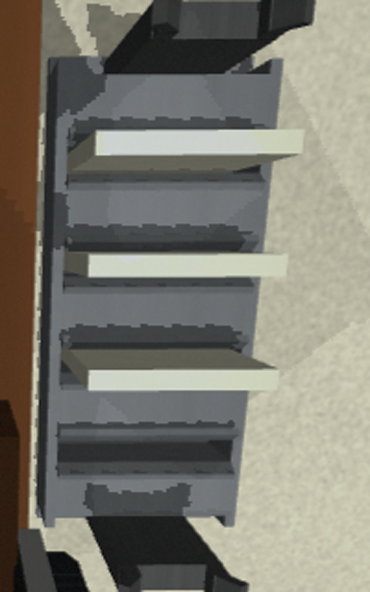

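The prong tops confirm the carrier centre at about (487,-283.5), with its y axis at about 96.8°. I'll move the bar above it.

Call:
{"name": "apply_moves", "arguments": {"motion": [[0,0.8,0.33,0,0.07],[0,1.6,0.66,0,0.07],[0,2.42,0.99,0,0.07],[0,2.42,0.99,-1,0.07],[0,2.42,0.99,-2,0.07],[0,2.42,0.99,-3,0.07],[0,2.42,0.99,-3.3,0.07],[0,2.42,0.99,-3.3,0.07],[0,2.42,0.99,-3.3,0.07],[0,2.42,0.99,-3.3,0.07]]}}

```text
clock: 34.78
ee_pos: [488.1, -287.1, 173.5]
eef_rot: [[-0.118, 0.993, 0.002], [0.993, 0.118, -0.001], [-0.001, 0.001, -1.0]]
force: [0.8, -0.4, -1.4]
width: 18.2
grasp_force: 59.8
```

```bash
python3 - <<'E'
from h import *
s=status.sense(); print(s["ee_pos"],yaw(),s["force"]); C=cam("wrist")
im=optics.grab_frame("wrist"); top=optics.grab_frame("top")
a=cv2.resize(im[0:200,200:440],None,fx=1.66,fy=1.66); b=cv2.resize(top[200:300,360:520],(531,332),interpolation=cv2.INTER_CUBIC)
a=cv2.resize(a,(269*398//332//1,332)) if 0 else a[:332,:]
cv2.imwrite("pics/w14.png",np.hstack([a[:,66:332],b]))
side=optics.grab_frame("side"); cv2.imwrite("pics/s14.png",side)
E
```

```text
[ 488.06139863 -287.07669548  173.49344673] 6.780161030223525 [ 0.79987486 -0.38288869 -1.38047842]
```

View pics/w14.png

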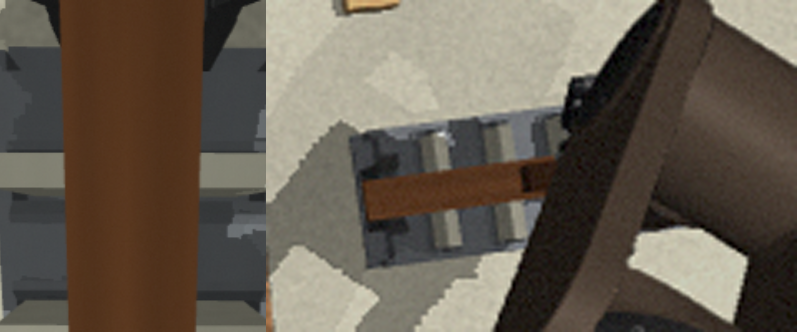

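The bar sits between the prongs in both views. I've now used all my pictures (one over the 14), so I'll finish on force and position readings, going down gently.

Call:
{"name": "apply_moves", "arguments": {"motion": [[0,0,0,-0.15,0],[0,0,0,-0.3,0],[0,0,0,-0.45,0],[0,0,0,-0.55,0],[0,0,0,-0.65,0],[0,0,0,-0.72,0],[0,0,0,-0.72,0],[0,0,0,-0.72,0]]}}

```text
clock: 35.6
ee_pos: [488.0, -287.3, 142.9]
eef_rot: [[-0.117, 0.993, 0.002], [0.993, 0.117, -0.0], [-0.001, 0.001, -1.0]]
force: [6.7, -0.6, -5.0]
width: 18.6
grasp_force: 59.9
```

Call:
{"name": "apply_moves", "arguments": {"motion": [[0,0.03,0,0,0],[0,0.05,0,0,0],[0,0.05,0,-0.04,0],[0,0.05,0,-0.08,0],[0,0.05,0,-0.1,0],[0,0.05,0,-0.1,0],[0,0.05,0,-0.1,0]]}}

```text
clock: 36.18
ee_pos: [489.0, -286.8, 139.3]
eef_rot: [[-0.118, 0.993, -0.0], [0.993, 0.118, 0.0], [0.0, -0.0, -1.0]]
force: [-1.0, 3.2, 1.9]
width: 18.8
grasp_force: 61.1
```

Call:
{"name": "apply_moves", "arguments": {"motion": [[0,0,0,-0.03,0],[0,0,0,-0.03,0],[0,0,0,-0.03,0]]}}

```text
clock: 36.43
ee_pos: [489.0, -286.8, 138.4]
eef_rot: [[-0.118, 0.993, 0.0], [0.993, 0.118, -0.0], [-0.0, 0.0, -1.0]]
force: [-2.8, 3.5, 8.9]
width: 19.0
grasp_force: 62.0
```

Call:
{"name": "apply_moves", "arguments": {"motion": [[40,0,0,0,0],[40,0,0,0,0],[40,0,0,0,0],[40,0,0,0,0],[40,0,0,1,0],[40,0,0,2,0],[40,0,0,3,0],[40,0,0,4,0],[40,0,0,4,0],[40,0,0,4,0]]}}

```text
clock: 37.27
ee_pos: [490.1, -287.6, 300.6]
eef_rot: [[-0.118, 0.993, 0.004], [0.993, 0.118, -0.003], [-0.003, 0.004, -1.0]]
force: [0.2, 0.1, -0.2]
width: 40.0
grasp_force: 0.0
```

```bash
python3 - <<'E'
from h import *
C=cam("wrist"); im=optics.grab_frame("wrist"); cv2.imwrite("pics/w15.png",im)
s=status.sense(); print(s["ee_pos"],yaw(),s["width"],s["force"])
for z in (130,139): 
  c,y=np.array([487,-283.5]),np.array([-.118,.993]); x=np.array([y[1],-y[0]])
  print(z,[w2p(C,[*(c+e*y+d*x),z])[0].round() for e in (60,120) for d in (-15,15)])
print("handle expected",[w2p(C,[*(c+e*y+d*x),160])[0].round() for e in (-32,32) for d in (-10,10)])
h=cv2.cvtColor(im,cv2.COLOR_BGR2HSV); m=((h[...,0]<14)&(h[...,1]>100)).astype(np.uint8)
for r in (20,60,100,150,180,200,230): 
    q=np.where(m[r,200:440])[0]+200; print(r,q.min() if len(q) else 0,q.max() if len(q) else 0,len(q))
g=cv2.cvtColor(im,6); 
for r in (180,210): print([int(v) for v in g[r,280:364:3]])
print([int(v) for v in g[100:300:5,320]])
E
```

```text
[ 489.25277604 -287.0250791   298.66328384] 6.761074239004445 40.329212588464166 [-0.94567032 -0.15029014 -0.85752297]
130 [array([296., 134.]), array([334., 134.]), array([294.,  49.]), array([335.,  49.])]
139 [array([295., 134.]), array([335., 134.]), array([293.,  47.]), array([336.,  47.])]
handle expected [array([302., 259.]), array([328., 259.]), array([301., 175.]), array([329., 175.])]
20 297 337 40
60 297 337 40
100 298 336 38
150 299 336 36
180 299 335 33
200 300 335 35
230 300 335 35
[180, 180, 180, 181, 180, 180, 171, 95, 44, 31, 28, 30, 29, 26, 26, 26, 25, 54, 91, 180, 179, 180, 178, 180, 179, 179, 179, 178]
[60, 60, 62, 61, 60, 61, 61, 85, 66, 51, 48, 45, 47, 46, 47, 46, 46, 74, 92, 55, 56, 53, 54, 54, 55, 60, 62, 62]
[52, 51, 51, 50, 51, 50, 51, 50, 52, 51, 50, 52, 50, 57, 42, 26, 26, 29, 49, 45, 47, 46, 46, 47, 46, 48, 46, 51, 50, 51, 51, 49, 93, 92, 94, 90, 91, 91, 92, 93]
```

Call:
{"name": "apply_moves", "arguments": {"motion": [[40,0,0,1,0],[40,0,1,1,0],[40,0,2,1,0],[40,0,3,1,0],[40,0,4,1,0],[40,0,5,1,0],[40,0,6,1,0],[40,0,7,1,0],[40,0,8,1,0],[40,0,9,1,0],[40,0,10,1,0],[40,0,11,1,0]]}}

```text
clock: 38.32
ee_pos: [487.9, 154.9, 336.5]
eef_rot: [[-0.118, 0.993, -0.003], [0.993, 0.118, -0.001], [-0.0, -0.003, -1.0]]
force: [1.4, -1.5, 0.7]
width: 39.9
grasp_force: 0.0
```

```bash
python3 - <<'E'
from h import *
from scipy.optimize import minimize
def pts(x0,y0,z0,th,tilt):
    B=[(a,b,c) for a in(-15,15) for b in(-150,150) for c in(0,14)]; H=[(a,b,c) for a in(-10,10) for b in(-32,32) for c in(14,44)]
    X=np.array(B+H,float); X[:,2]+=X[:,1]*tilt
    c,s=np.cos(np.radians(th)),np.sin(np.radians(th))
    return np.c_[x0+c*X[:,0]-s*X[:,1],y0+s*X[:,0]+c*X[:,1],z0+X[:,2]]
D=[]
for n,(r0,r1,c0,c1) in {"top":(210,300,375,515),"side":(110,240,310,380)}.items():
    im=optics.grab_frame(n); cv2.imwrite(f"pics/end_{n}.png",im); h=cv2.cvtColor(im,cv2.COLOR_BGR2HSV)
    m=np.zeros(h.shape[:2],np.uint8); m[r0:r1,c0:c1]=((h[...,0]<16)&(h[...,1]>90))[r0:r1,c0:c1]
    m=cv2.morphologyEx(m,2,np.ones((2,2),np.uint8)); print(n,m.sum(),cv2.boundingRect(m)); D.append((cam(n),m))
def cost(p):
    t=0
    for C,m in D:
        X=w2p(C,pts(*p)); k=np.zeros_like(m)
        for q in (X[:8],X[8:]): cv2.fillConvexPoly(k,cv2.convexHull((q*16).round().astype(np.int32)),1,shift=4)
        t+=(k!=m).sum()
    return t
for z in (108,112,116,120,124,128):
    r=min((minimize(lambda q:cost([q[0],q[1],z,q[2],q[3]]),[487,-284,6.7,t],method="Nelder-Mead",options=dict(initial_simplex=np.array([487,-284,6.7,t])+np.vstack([np.zeros(4),np.diag([6,6,2,.03])]))) for t in(-.04,0,.04)),key=lambda r:r.fun); print(z,r.fun,r.x.round(3))
for n in("top","side"): print([([int(v) for v in d["extent"]],round(d["p"],2)) for d in optics.recognise("panel0",n)])
E
```

```text
top 1404 (388, 241, 117, 27)
side 78 (345, 177, 8, 14)
108 800.0 [ 4.84125e+02 -2.89476e+02  6.48000e+00  1.95000e-01]
112 837.0 [ 4.85395e+02 -2.86390e+02  6.80800e+00  6.70000e-02]
116 814.0 [ 4.84688e+02 -2.88673e+02  6.55900e+00  1.09000e-01]
120 830.0 [ 4.84809e+02 -2.86080e+02  6.53200e+00  7.80000e-02]
124 843.0 [ 4.84254e+02 -2.84148e+02  6.62000e+00  7.30000e-02]
128 867.0 [ 4.84073e+02 -2.83284e+02  6.59900e+00  6.70000e-02]
[([208, 203, 33, 22], 0.84), ([431, 255, 10, 33], 0.68), ([162, 341, 22, 33], 0.67), ([244, 164, 27, 30], 0.58), ([413, 256, 13, 36], 0.57), ([451, 252, 15, 37], 0.5)]
[([425, 448, 50, 44], 0.94), ([412, 356, 50, 27], 0.87), ([244, 368, 27, 56], 0.75), ([354, 160, 4, 8], 0.6)]
```

The arm blocks the side view, so I'll move it clear and repeat the check.

Call:
{"name": "apply_moves", "arguments": {"motion": [[40,-0.4,0.5,0,0],[40,-0.8,1,0,0],[40,-1.2,1.5,0,0],[40,-1.6,2.1,0,0],[40,-2,2.7,0,0],[40,-2.5,3.3,0,0],[40,-3,4,0,0],[40,-3.5,4.7,0,0],[40,-4.1,5.4,0,0],[40,-4.7,6,0,0],[40,-5.4,6.6,0,0],[40,-6,7,0,0]]}}

```text
clock: 39.52
ee_pos: [248.3, 433.4, 337.2]
eef_rot: [[-0.116, 0.993, -0.001], [0.993, 0.116, -0.001], [-0.001, -0.001, -1.0]]
force: [-0.1, -0.2, -0.2]
width: 40.0
grasp_force: 0.0
```

```bash
python3 - <<'E'
from h import *
C=cam("side"); im=optics.grab_frame("side"); cv2.imwrite("pics/end_side2.png",im); print(status.sense()["ee_pos"])
h=cv2.cvtColor(im,cv2.COLOR_BGR2HSV); m=np.zeros(h.shape[:2],np.uint8); m[100:240,310:380]=((h[...,0]<16)&(h[...,1]>90))[100:240,310:380]
print(m.sum(),cv2.boundingRect(m))
for r in range(120,225,6):
    q=np.where(m[r])[0]; print(r,(q.min(),q.max()) if len(q) else None,end=" ")
print()
y=np.array([-.116,.9933]);x=np.array([.9933,.116])
for c in ((487,-284),):
  for z in (112,116,128):
    f=lambda a,b,c_: w2p(C,[*(np.array(c)+a*x+b*y),z+c_])[0].round(1)
    print(z,"near end low/top",f(0,150,0),f(-15,150,14),f(15,150,14),"far top",f(0,-150,14),"handle top",f(0,32,44),f(0,-32,44))
for t in ("bar","panel0"): print(t,[([int(v) for v in d["extent"]],round(d["p"],2)) for d in optics.recognise(t,"side")])
E
```

```text
[245.12503682 434.98348599 337.16003215]
788 (338, 124, 14, 72)
120 None 126 (np.int64(338), np.int64(348)) 132 (np.int64(338), np.int64(349)) 138 (np.int64(338), np.int64(349)) 144 (np.int64(338), np.int64(349)) 150 (np.int64(339), np.int64(349)) 156 (np.int64(339), np.int64(349)) 162 (np.int64(339), np.int64(350)) 168 (np.int64(339), np.int64(349)) 174 (np.int64(339), np.int64(350)) 180 (np.int64(340), np.int64(350)) 186 (np.int64(340), np.int64(351)) 192 (np.int64(340), np.int64(351)) 198 None 204 None 210 None 216 None 222 None 
112 near end low/top [345.9 196.5] [352.1 192.6] [340.3 192.4] far top [343.9 124.2] handle top [345.8 154.3] [345.2 139.9]
116 near end low/top [346.  195.4] [352.2 191.4] [340.4 191.2] far top [343.9 123.1] handle top [345.8 153.1] [345.3 138.7]
128 near end low/top [346.2 191.9] [352.4 187.9] [340.6 187.7] far top [344.1 119.6] handle top [346.1 149.5] [345.5 135. ]
bar [([344, 160, 15, 70], 0.65), ([276, 209, 24, 15], 0.53), ([342, 174, 43, 99], 0.32)]
panel0 [([245, 368, 22, 56], 0.84), ([345, 188, 35, 18], 0.74), ([342, 159, 33, 16], 0.73), ([344, 171, 32, 13], 0.68), ([414, 354, 47, 30], 0.65), ([426, 448, 53, 46], 0.61)]
```

The side camera puts the bar's ends at rows 124–195. A fully seated bar predicts 123–195, so it's down at both ends, and all three panels are detected in the carrier. Handing in.

```bash
python3 -c "
from cell import job; print(job.sign_off())"
```

```text
the job is handed in; nothing more can be done
None
```

I handed the job in at about 40 s: all three panels are in the carrier and the bar is released in both its brackets; final checks on the side-camera images agree, but no verdict came back, and I viewed 15 pictures, one over the limit of 14.

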